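# Change the battery packs of a crane scale

## Task

The crane scale is in for new batteries: slide the thumb latch sideways so that the battery cover springs open, draw out every flat pack there is from under the contact hood and put it in the empty shallow scrap crate. Then fit the three charged packs from the charging dock, one in each bay, slid fully home under the hood, and press the cover shut until the latch holds it. Leave the short pack and the other things on the bench where they are.

Things in the scene. Friction and masses are not known exactly. Their poses are not given: they have to be found in the camera images.
- scale: crane scale, grey painted metal, lying on its face, too heavy to shift: 200 mm (its x) by 222 mm (its y), a steel lifting eye beyond each x end (out to x = -164 and +191 mm, 31 mm high). Origin: centre of the underside; z up. Battery deck 48 mm high at y = -33 to +97 mm under a domed cover hinged along the +y end; in front of it a ledge 12 mm high, y = -117 to -33 mm, with the thumb latch
- deck (a point): middle of the open flat part of the battery deck, 48 mm above the bench, axes as the scale's. Three bays lie side by side along x, 62 mm apart; packs lie in them along y. A pack goes in by being held over or laid on the deck short of the hood and slid along +y under it; its rear end may overhang the ledge (the latch is lower than the deck). To come out it is drawn 35 mm or more along -y, then lifted
- hood_mouth (a point): middle of the lower front edge of the roof of the black contact hood that bridges the bays at the +y end, axes as the scale's. Clear height under the roof 39 mm, roof 4 mm thick, reaching 32 mm to +y; the contact wall stands 24 mm to +y of here. Pockets 40 mm wide, between 22 mm ribs whose rounded noses begin 9 mm to -y of here
- bay1 (a point): centre of a fully home pack (its end on the contact wall) in the bay nearest the scale's -x end, 17 mm above the deck and 65 mm above the bench; axes as the scale's. A home pack reaches 24 mm under the roof
- bay2 (a point): the same for the middle bay
- bay3 (a point): the same for the bay nearest the scale's +x end
- cover (a joint): angle of the domed grey battery cover: 0 shut, 1.92 rad open, standing and leaning back past the scale's +y end. A spring (0.36 N m shut, 0.10 open) throws it open and keeps it so once the latch lets go. To shut it, push it over by its outside and press it down to -0.025 rad: the latch snaps over it (about 11 N at its free edge) and holds it within 0.03 rad. A pack 5 mm short of home blocks it
- cover_hinge (a point): point on the hinge axis, mid-width of the cover, 95 mm to +y of the scale's origin and 50 mm above the bench; the axis runs along the scale's x. The cover is a shell of 4 mm plate, 196 mm wide (x), 139 mm long; shut, its top is 97 mm above the bench and level, its front at the scale's y = -40 mm
- latch (a joint): travel of the thumb latch in m: 0 at rest (holding the cover), up to 0.013 when pushed along the scale's +x; the cover is let go at about 0.008. A spring returns it: 2 N at rest, 4 N at full travel
- latch_tab (a point): centre of the latch's ribbed black thumb tab, on the ledge in front of the middle of the cover: 12 mm (x) by 26 mm (y) by 22 mm high, top 40 mm above the bench, its -x side free down to the ledge; it lies 54 mm in front (-y) of the shut cover. It moves with the latch
- flat1_mid (a point): centre of a flat (used) pack, in one of the bays at the start: square black plastic battery pack with a grey band near each end, 34 x 34 mm in section and 110 mm long, about 0.19 kg, the same either way round and on any of its long sides. Its x axis runs along the pack. One to three of them are there
- flat2_mid (a point): centre of a flat (used) pack, in one of the bays at the start: square black plastic battery pack with a grey band near each end, 34 x 34 mm in section and 110 mm long, about 0.19 kg, the same either way round and on any of its long sides. Its x axis runs along the pack. One to three of them are there
- flat3_mid (a point): centre of a flat (used) pack, in one of the bays at the start: square black plastic battery pack with a grey band near each end, 34 x 34 mm in section and 110 mm long, about 0.19 kg, the same either way round and on any of its long sides. Its x axis runs along the pack. One to three of them are there
- charged1_mid (a point): centre of a charged pack, on the charging dock at the start: square black plastic battery pack with a grey band near each end, 34 x 34 mm in section and 110 mm long, about 0.19 kg, the same either way round and on any of its long sides. Its x axis runs along the pack
- charged2_mid (a point): centre of a charged pack, on the charging dock at the start: square black plastic battery pack with a grey band near each end, 34 x 34 mm in section and 110 mm long, about 0.19 kg, the same either way round and on any of its long sides. Its x axis runs along the pack
- charged3_mid (a point): centre of a charged pack, on the charging dock at the start: square black plastic battery pack with a grey band near each end, 34 x 34 mm in section and 110 mm long, about 0.19 kg, the same either way round and on any of its long sides. Its x axis runs along the pack
- dock: charging dock, flat grey plastic slab 250 mm (x) by 150 mm (y), fixed, its top 26 mm above the bench; origin: centre of its underside. Three charged packs lie on it along its y, 74 mm apart in x, centred near y = 0; along its +y edge runs a contact strip 56 mm high (y = +59 to +75 mm), and lugs 44 mm high stand beside the packs' ends, 5 mm clear of them, at y = -72 to -52 and +40 to +60 mm
- crate: scrap crate, open shallow grey plastic box 236 mm (x) by 152 mm (y), 45 mm high, walls and floor 4 mm, 0.8 kg, loose on the bench; origin: centre of its underside. Empty at the start; three packs fit side by side along its y, 60 mm apart
- shortpack: a shorter pack of the same make (78 mm long) for other equipment, on the bench beyond the scale; does not belong in this job; a bystander to be left alone
- driver: screwdriver lying on the bench; a bystander to be left alone
- spanner: open-ended spanner lying on the bench; a bystander to be left alone
- shackle: steel bow shackle, about 80 mm, lying on the bench; a bystander to be left alone
- greasecan: plain metal can, 66 mm across, 100 mm high; a bystander to be left alone
- mug: white mug, 90 mm high; a bystander to be left alone

How it is judged (in metres and radians):
On the way, in this order (a step that is already met when the one before it is completed fails the run):
1. the latch is slid and the cover has sprung open (value of joint cover above 1.2 rad), for 0.2 s.
2. with the cover open, the three charged packs are home in the bays (value of joint cover above 1 rad and ((x of charged1_mid in the frame of bay1 between -0.006 and 0.006 m and y of charged1_mid in the frame of bay1 between -0.008 and 0.008 m and z of charged1_mid in the frame of bay1 between -0.005 and 0.005 m and angle between the x axis of charged1_mid and the y axis of scale, either way round below 0.12 rad) or (x of charged1_mid in the frame of bay2 between -0.006 and 0.006 m and y of charged1_mid in the frame of bay2 between -0.008 and 0.008 m and z of charged1_mid in the frame of bay2 between -0.005 and 0.005 m and angle between the x axis of charged1_mid and the y axis of scale, either way round below 0.12 rad) or (x of charged1_mid in the frame of bay3 between -0.006 and 0.006 m and y of charged1_mid in the frame of bay3 between -0.008 and 0.008 m and z of charged1_mid in the frame of bay3 between -0.005 and 0.005 m and angle between the x axis of charged1_mid and the y axis of scale, either way round below 0.12 rad)) and ((x of charged2_mid in the frame of bay1 between -0.006 and 0.006 m and y of charged2_mid in the frame of bay1 between -0.008 and 0.008 m and z of charged2_mid in the frame of bay1 between -0.005 and 0.005 m and angle between the x axis of charged2_mid and the y axis of scale, either way round below 0.12 rad) or (x of charged2_mid in the frame of bay2 between -0.006 and 0.006 m and y of charged2_mid in the frame of bay2 between -0.008 and 0.008 m and z of charged2_mid in the frame of bay2 between -0.005 and 0.005 m and angle between the x axis of charged2_mid and the y axis of scale, either way round below 0.12 rad) or (x of charged2_mid in the frame of bay3 between -0.006 and 0.006 m and y of charged2_mid in the frame of bay3 between -0.008 and 0.008 m and z of charged2_mid in the frame of bay3 between -0.005 and 0.005 m and angle between the x axis of charged2_mid and the y axis of scale, either way round below 0.12 rad)) and ((x of charged3_mid in the frame of bay1 between -0.006 and 0.006 m and y of charged3_mid in the frame of bay1 between -0.008 and 0.008 m and z of charged3_mid in the frame of bay1 between -0.005 and 0.005 m and angle between the x axis of charged3_mid and the y axis of scale, either way round below 0.12 rad) or (x of charged3_mid in the frame of bay2 between -0.006 and 0.006 m and y of charged3_mid in the frame of bay2 between -0.008 and 0.008 m and z of charged3_mid in the frame of bay2 between -0.005 and 0.005 m and angle between the x axis of charged3_mid and the y axis of scale, either way round below 0.12 rad) or (x of charged3_mid in the frame of bay3 between -0.006 and 0.006 m and y of charged3_mid in the frame of bay3 between -0.008 and 0.008 m and z of charged3_mid in the frame of bay3 between -0.005 and 0.005 m and angle between the x axis of charged3_mid and the y axis of scale, either way round below 0.12 rad))), for 0.2 s.
At the end, for the whole second after the job is handed in: Cover latched shut (below 0.04 rad) with the latch back within 4 mm of rest; each charged pack home in a bay (within 8 mm along the bay, 6 mm across, 5 mm in height, 0.12 rad in line); every flat pack that was there lies still in the scrap crate (value of joint cover below 0.04 rad and value of joint latch below 0.004 m and ((x of charged1_mid in the frame of bay1 between -0.006 and 0.006 m and y of charged1_mid in the frame of bay1 between -0.008 and 0.008 m and z of charged1_mid in the frame of bay1 between -0.005 and 0.005 m and angle between the x axis of charged1_mid and the y axis of scale, either way round below 0.12 rad) or (x of charged1_mid in the frame of bay2 between -0.006 and 0.006 m and y of charged1_mid in the frame of bay2 between -0.008 and 0.008 m and z of charged1_mid in the frame of bay2 between -0.005 and 0.005 m and angle between the x axis of charged1_mid and the y axis of scale, either way round below 0.12 rad) or (x of charged1_mid in the frame of bay3 between -0.006 and 0.006 m and y of charged1_mid in the frame of bay3 between -0.008 and 0.008 m and z of charged1_mid in the frame of bay3 between -0.005 and 0.005 m and angle between the x axis of charged1_mid and the y axis of scale, either way round below 0.12 rad)) and ((x of charged2_mid in the frame of bay1 between -0.006 and 0.006 m and y of charged2_mid in the frame of bay1 between -0.008 and 0.008 m and z of charged2_mid in the frame of bay1 between -0.005 and 0.005 m and angle between the x axis of charged2_mid and the y axis of scale, either way round below 0.12 rad) or (x of charged2_mid in the frame of bay2 between -0.006 and 0.006 m and y of charged2_mid in the frame of bay2 between -0.008 and 0.008 m and z of charged2_mid in the frame of bay2 between -0.005 and 0.005 m and angle between the x axis of charged2_mid and the y axis of scale, either way round below 0.12 rad) or (x of charged2_mid in the frame of bay3 between -0.006 and 0.006 m and y of charged2_mid in the frame of bay3 between -0.008 and 0.008 m and z of charged2_mid in the frame of bay3 between -0.005 and 0.005 m and angle between the x axis of charged2_mid and the y axis of scale, either way round below 0.12 rad)) and ((x of charged3_mid in the frame of bay1 between -0.006 and 0.006 m and y of charged3_mid in the frame of bay1 between -0.008 and 0.008 m and z of charged3_mid in the frame of bay1 between -0.005 and 0.005 m and angle between the x axis of charged3_mid and the y axis of scale, either way round below 0.12 rad) or (x of charged3_mid in the frame of bay2 between -0.006 and 0.006 m and y of charged3_mid in the frame of bay2 between -0.008 and 0.008 m and z of charged3_mid in the frame of bay2 between -0.005 and 0.005 m and angle between the x axis of charged3_mid and the y axis of scale, either way round below 0.12 rad) or (x of charged3_mid in the frame of bay3 between -0.006 and 0.006 m and y of charged3_mid in the frame of bay3 between -0.008 and 0.008 m and z of charged3_mid in the frame of bay3 between -0.005 and 0.005 m and angle between the x axis of charged3_mid and the y axis of scale, either way round below 0.12 rad)) and x of flat1_mid in the frame of crate between -0.118 and 0.118 m and y of flat1_mid in the frame of crate between -0.076 and 0.076 m and z of each of flat1_mid, flat2_mid, flat3_mid in the frame of crate below 0.075 m and linear speed of each of flat1, flat2, flat3 below 0.02 m/s and x of flat2_mid in the frame of crate between -0.118 and 0.118 m and y of flat2_mid in the frame of crate between -0.076 and 0.076 m and x of flat3_mid in the frame of crate between -0.118 and 0.118 m and y of flat3_mid in the frame of crate between -0.076 and 0.076 m); the robot touches nothing.
It fails at once if the short pack is moved more than 5 cm (distance of shortpack from where it was at the start of the episode above 0.05 m).
It fails at once if the screwdriver, spanner, shackle, can or mug is moved more than 5 cm (distance of any of driver, spanner, shackle, greasecan, mug from where it was at the start of the episode above 0.05 m).
Of flat1, flat2, flat3 only 1 to 3 are there at a start; the rules pass over those that are not, and their reading is None.
At some moment in a run one of crate, charged1, charged2, charged3 may be knocked a few centimetres aside while the robot is not near it.
Once in a run the grip may slacken for a moment while it holds something.
It also fails if it takes over 208 s, if anything falls off the work surface, if the arm or the gripper's body presses on something with over 40 N, if the wrist force passes 120 N, or if a joint passes its speed limit or range.

## Robot

A 6-joint arm with a two-finger parallel gripper is mounted at the origin on the work surface. World frame = base frame: x ahead of the robot, y to its left, z up, the work surface at z = 0. Lengths are in mm, angles in rad, forces in N, time in s.
With the tool pointing down it reaches from about 275 to 750 mm from the base axis. Payload 10.2 kg.
Tool frame: the origin (TCP) lies midway between the tips of the shut fingers; the grasp point (between the pads) lies 19 mm behind it; z points along the fingers, y is the line along which they close (so a half turn about z gives the same grasp; the last joint's range is limited). The gripper opens to 85 mm and grips with 20 to 120 N. Pads are 22 mm wide; open, the fingers measure 114 mm over their backs; the gripper's body (76 mm by 85 mm) begins 54 mm behind the grasp point. The pads swing forward as they close: fully open they stand 13 mm farther back than shut.
Start: joints at [-1.362, 0.313, 1.498, -0, 1.331, -0.223], TCP at [219.704, -476.824, 231.294] pointing down, gripper open.
Joint ranges: [-2.94, 2.94], [-0.97, 2.17], [0.19, 2.56], [-1.23, 4.37], [0.02, 3.11], [-2.88, 2.88]. Speed limits (rad/s): [2.39, 2.39, 3.01, 3.14, 3.14, 3.14].

## Interface

Orientations are given as a unit quaternion [w, x, y, z].
In Python, from rig import ctrl gives the robot as it stands.
- The arm moves only by the tool send_rows, never from a script. Its argument "targets" is a list of rows, each a list of 7 numbers: the closure, from -1 (fully open) to 1 (shut), so that 0 is half open, then the shift along the tool's x, y, z in m, then the turn, a rotation vector about the tool's x, y, z in rad. In form: [[claw, dx, dy, dz, ax, ay, az], ...]. A call has exactly 10 rows; each row shifts and turns the commanded pose from where the row before left it, along the tool's axes as they then stand; what a row does not reach is not made up. A row lasts 1/8 s, in which the tool goes at most 62.5 mm and 10.7 degrees, less where a joint would pass 70% of its speed; a pose out of reach is approached as far as the arm can. A call with a gripper value outside its range is refused whole. The fingers move at their own pace and stop on an object; "squeeze" is the grip in N (left out, the last holds). Time passes only in rows, so rows that do not move let the fingers close, or fill a call up. It gives the time, the measured TCP pose, the force, the opening and the grip force at its end, in the units of the state.
- ctrl.sense(): the state, without advancing time (a new reading comes with each control period).
- ctrl.capture(name): name is "side" or "top"; returns a dict with "img" (400x640x3 uint8, red, green, blue), "camera_matrix" (3x3 intrinsics, pixels), "k1" (the pictures are not rectified: a ray, as slopes to the right and down, at radius r is drawn at 1 + k1 r^2 times it, then the intrinsics apply), "R" (3x3) and "t" (3): a world point X has camera coordinates R X + t. Camera axes: x right, y down, z forward; pixel columns grow to the right and rows downward; lengths in mm; the calibration is good to about 2 mm. A picture is of the moment at which its call begins. There is no depth.
- ctrl.finish_job(): hands the job in; it is judged then, once.
Trained networks look in a picture, given as the dict that the camera call returned (one of the last four; its "shot" number tells which), for a name from the list of things; names that differ only in an ending like _2 or _b are one class to them, and where a whole thing is asked for, a point or a joint stands for the part that bears it (a point fixed in the world has none). Each returns a list of dicts, best first, with "score" (0 to 1); they miss things now and then, are a little off and sometimes report something else, mostly with a low value. They report only what shows in the picture. A call takes as long as a camera call.
- ctrl.boxes_of(query, picture): "extent" ([left, top, width, height] in pixels, round what is visible of it).
- ctrl.landmark_of(query, picture): "point" ([column, row] in pixels: a listed point, or the origin of a listed thing).
The state is a dict: "time_s": time; "joints": joint angles; "dq": joint speeds; "tau": joint torques, N m; "eef_pos": TCP position; "ee_rot": TCP orientation; "force": force on the tool from outside, world axes, zero at the start; "wrist_torque": the same for the moment, N m; "grip_width": opening from 0.0 (shut) to 1.0 (fully open); "grip_force": force on a finger pad.
Only numpy, scipy, OpenCV 4.12 (cv2) and the standard library are available. Lean on these libraries where they do the work, as an engineer would, in place of code of your own. Each camera call takes 0.05 s, during which the arm holds its last target. There are 200 camera calls.

## Working session

There is one attempt and no reset: what is moved stays moved. The work goes in short steps, Python scripts to look and compute and a tool call to move; the robot and the scene stay as the last step left them, time stands still between calls to the robot, and variables do not carry over. Pictures are saved under pics/ and viewed, at most 16 in all, crops included, and the job is handed in when it is done.

Besides the shell and the picture viewer there is one more tool, called after ">>>" as name(argument=value, ...), one argument or row to a line, values as JSON. send_rows: Moves the arm, as the interface text tells. Its arguments: {"type":"object","properties":{"targets":{"type":"array"},"squeeze":{"type":"number"}},"required":["targets"]}

```bash
ls; mkdir -p pics; cat > h.py <<'E'
import numpy as np, cv2
from scipy.spatial.transform import Rotation as Ro
from rig import ctrl
def ray(c,px):
    K=np.array(c["camera_matrix"]);d=np.linalg.solve(K,[px[0],px[1],1.0])[:2];k=c["k1"]
    r=d.copy()
    for _ in range(30): r=d/(1+k*(r@r))
    R=np.array(c["R"]);t=np.array(c["t"])
    v=R.T@np.array([r[0],r[1],1]);return -R.T@t,v
def atz(c,px,z):
    o,v=ray(c,px);return o+v*(z-o[2])/v[2]
def tri(rs):
    A=np.zeros((3,3));b=np.zeros(3)
    for o,v in rs:
        v=v/np.linalg.norm(v);P=np.eye(3)-np.outer(v,v);A+=P;b+=P@o
    return np.linalg.solve(A,b)
def proj(c,X):
    p=np.array(c["R"])@np.array(X,float)+np.array(c["t"]);x=p[:2]/p[2];x=x*(1+c["k1"]*(x@x))
    K=np.array(c["camera_matrix"]);return (K@[x[0],x[1],1])[:2]
def save(c,n): cv2.imwrite(f"pics/{n}.png",cv2.cvtColor(c["img"],cv2.COLOR_RGB2BGR))
def tool():
    s=ctrl.sense();q=s["ee_rot"];return np.array(s["eef_pos"]),Ro.from_quat([q[1],q[2],q[3],q[0]])
E
python3 - <<'E'
from h import *
s=ctrl.sense();print(s)
P,R=tool();print(R.as_matrix().round(3))
a=ctrl.capture("top");b=ctrl.capture("side")
save(a,"top0");save(b,"side0")
for c in (a,b):
    R=np.array(c["R"]);print((-R.T@np.array(c["t"])).round(),R.round(2).tolist(),c["k1"])
Z={"scale":0,"deck":48,"latch_tab":29,"dock":0,"crate":0,"charged1_mid":43,"cover_hinge":50,"hood_mouth":87,"shortpack":17,"driver":10,"spanner":5,"shackle":8,"greasecan":50,"mug":45,"bay1":65,"bay2":65,"bay3":65,"flat1_mid":65}
for n,z in Z.items():
    for nm,c in (("top",a),("side",b)):
        for d in ctrl.landmark_of(n,c)[:4]:
            print(n,nm,round(d["score"],2),np.round(d["point"]),atz(c,d["point"],z).round())
E
```

```text
pics
{'time_s': 0.0, 'joints': array([-1.36239138e+00,  3.13451067e-01,  1.49842901e+00,  7.20650354e-07,
        1.33101297e+00, -2.23391245e-01]), 'dq': array([ 1.43609279e-04,  2.96770686e-05, -1.20327621e-03,  3.81579105e-05,
        3.87959733e-05, -4.72958063e-04]), 'tau': array([ 4.25791077e-04, -4.12262070e+01, -2.59743011e+01, -1.02904498e-04,
        4.16356634e-03, -2.61837221e-05]), 'eef_pos': array([ 219.65272057, -476.55830555,  230.73757274]), 'ee_rot': array([-6.50175356e-04,  9.76784206e-01,  2.14224632e-01,  5.22192180e-06]), 'force': array([ 0.29569665, -0.38860398,  0.28712831]), 'wrist_torque': array([-0.02406984, -0.02981601,  0.02494146]), 'grip_force': 0.0, 'grip_width': 1.0043843592672124}
[[ 0.908  0.419 -0.   ]
 [ 0.419 -0.908  0.001]
 [ 0.    -0.001 -1.   ]]
[427.  23. 966.] [[0.02, -1.0, 0.01], [-0.99, -0.02, -0.16], [0.16, -0.01, -0.99]] -0.09031059891159908
[135. 607. 745.] [[-0.82, -0.58, 0.01], [-0.38, 0.53, -0.76], [0.43, -0.62, -0.65]] -0.10634802618189723
scale top 0.88 [318. 216.] [545.   8.   0.]
scale side 0.71 [335. 238.] [535.  13.   0.]
latch
[... 1756 characters left out ...]
e 0.59 [327. 220.] [549.  29.  65.]
bay2 top 0.97 [306. 241.] [478.  34.  65.]
bay2 top 0.81 [306. 187.] [606.  36.  65.]
bay2 top 0.74 [307. 214.] [542.  34.  65.]
bay2 top 0.72 [458. 226.] [ 521. -325.   65.]
bay2 side 0.91 [353. 233.] [478.  28.  65.]
bay2 side 0.61 [307. 211.] [606.  32.  65.]
bay2 side 0.59 [327. 220.] [549.  29.  65.]
bay3 top 0.97 [306. 241.] [478.  34.  65.]
bay3 top 0.81 [306. 187.] [606.  36.  65.]
bay3 top 0.74 [307. 214.] [542.  34.  65.]
bay3 top 0.72 [458. 226.] [ 521. -325.   65.]
bay3 side 0.91 [353. 233.] [478.  28.  65.]
bay3 side 0.61 [307. 211.] [606.  32.  65.]
bay3 side 0.59 [327. 220.] [549.  29.  65.]
flat1_mid top 0.18 [448. 154.] [ 697. -308.   65.]
```

View pics/top0.png

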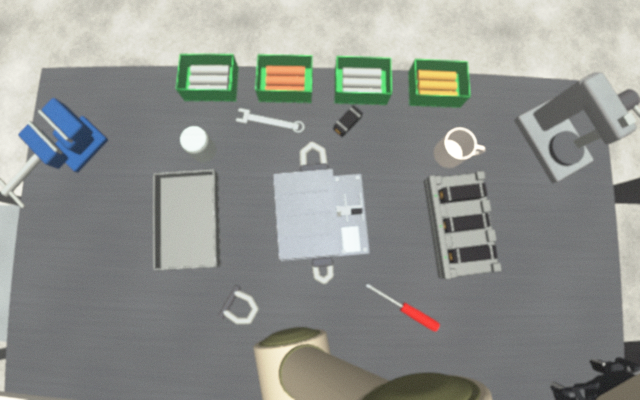

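View pics/side0.png

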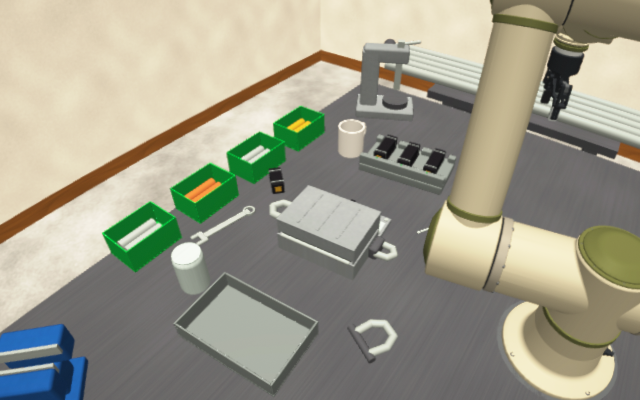

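The top view shows the scale in the middle (cover about (305,215), tab (350,211)), the crate on the left (185,220) and the dock on the right (462,225), with all three roughly axis-aligned. The side view agrees. Next I fit the outlines to refine the poses.

```bash
cat > fit.py <<'E'
from h import *
from scipy.optimize import minimize
def seg(a,b,n=40): return np.linspace(a,b,n)
def rect(x0,x1,y0,y1,z): 
    c=[(x0,y0,z),(x1,y0,z),(x1,y1,z),(x0,y1,z)];return np.vstack([seg(c[i],c[(i+1)%4]) for i in range(4)])
M={"scale":np.vstack([rect(-98,98,-40,97,97)]),
   "scale2":np.vstack([seg((-100,-117,12),(100,-117,12)),seg((-100,-117,12),(-100,-42,12)),seg((100,-117,12),(100,-42,12)),seg((-98,-40,97),(98,-40,97))]),
   "crate":np.vstack([rect(-118,118,-76,76,45),rect(-114,114,-72,72,45)]),
   "dock":np.vstack([seg((-125,-75,26),(125,-75,26)),rect(-125,125,59,75,56)])}
def place(m,p):
    c,s=np.cos(p[2]),np.sin(p[2]);return m@np.array([[c,s,0],[-s,c,0],[0,0,1]])+[p[0],p[1],0]
def projs(c,X):
    p=X@np.array(c["R"]).T+np.array(c["t"]);x=p[:,:2]/p[:,2:];x=x*(1+c["k1"]*(x**2).sum(1,keepdims=True))
    K=np.array(c["camera_matrix"]);return x@K[:2,:2].T+K[:2,2]
def fit(cams,m,p0):
    D=[cv2.distanceTransform(255-cv2.Canny(cv2.cvtColor(c["img"],cv2.COLOR_RGB2GRAY),40,100),cv2.DIST_L2,5) for c in cams]
    def cost(p):
        X=place(m,[p[0],p[1],p[2]/100]);t=0
        for c,d in zip(cams,D):
            u=projs(c,X).astype(np.float32);v=cv2.remap(d,u[:,0].copy(),u[:,1].copy(),cv2.INTER_LINEAR)
            t+=np.minimum(v,5).mean()
        return t
    best=None
    for dx in(-10,0,10):
        for dy in(-10,0,10):
            for a in(-6,0,6):
                q=[p0[0]+dx,p0[1]+dy,p0[2]*100+a]
                r=minimize(cost,q,method="Nelder-Mead",options=dict(initial_simplex=[q,[q[0]+5,q[1],q[2]],[q[0],q[1]+5,q[2]],[q[0],q[1],q[2]+3]]))
                if best is None or r.fun<best.fun: best=r
    return best.x*[1,1,.01],best.fun
E
python3 - <<'E'
from fit import *
a=ctrl.capture("top");b=ctrl.capture("side")
im=cv2.cvtColor(a["img"],cv2.COLOR_RGB2BGR);im=cv2.resize(im,None,fx=4,fy=4,interpolation=cv2.INTER_CUBIC)
for n,p0 in (("scale",[542,8,.07]),("scale2",[542,8,.07]),("crate",[524,341,0.0]),("dock",[527,-340,.07])):
    for cams in ([a],[b],[a,b]):
        p,f=fit(cams,M[n],p0);print(n,p.round(3),round(f,2))
    for u in projs(a,place(M[n],p))*4+1.5: cv2.circle(im,tuple(int(v) for v in u),1,(0,0,255) if n!="scale2" else (0,255,0),-1)
cv2.imwrite("pics/ov.png",cv2.resize(im[600:1160,580:2040],None,fx=.54,fy=.54,interpolation=cv2.INTER_AREA))
for d in ctrl.landmark_of("charged1_mid",a)[:5]: print(d["score"],atz(a,d["point"],43).round(),atz(a,d["point"],60).round())
for c in (a,b): print([ (round(d["score"],2),np.round(d["extent"])) for d in ctrl.boxes_of("charged1_mid",c)[:5]])
E
```

```text
scale [5.42038e+02 7.02500e+00 1.08000e-01] 0.96
scale [5.40159e+02 1.10540e+01 1.06000e-01] 0.25
scale [5.4116e+02 8.4410e+00 1.0700e-01] 1.61
scale2 [5.4256e+02 6.5690e+00 1.0800e-01] 0.92
scale2 [5.41477e+02 9.51600e+00 1.07000e-01] 0.82
scale2 [5.42642e+02 6.98400e+00 1.04000e-01] 1.85
crate [5.25593e+02 3.29205e+02 8.40000e-02] 0.67
crate [5.23213e+02 3.33339e+02 8.80000e-02] 0.59
crate [5.23538e+02 3.32535e+02 8.60000e-02] 1.53
dock [ 5.30502e+02 -3.50798e+02  1.36000e-01] 0.79
dock [ 5.16382e+02 -3.46011e+02  1.20000e-01] 0.83
dock [ 5.27496e+02 -3.51051e+02  1.22000e-01] 2.1
0.97 [ 453. -364.   43.] [ 452. -357.   60.]
0.46 [ 705. -316.   43.] [ 700. -310.   60.]
[(0.79, array([448., 248.,  49.,  17.])), (0.64, array([271., 142., 100., 144.]))]
[(0.69, array([276., 189., 104.,  70.])), (0.52, array([420., 148.,  25.,  27.])), (0.41, array([270., 184., 128.,  97.]))]
```

View pics/ov.png

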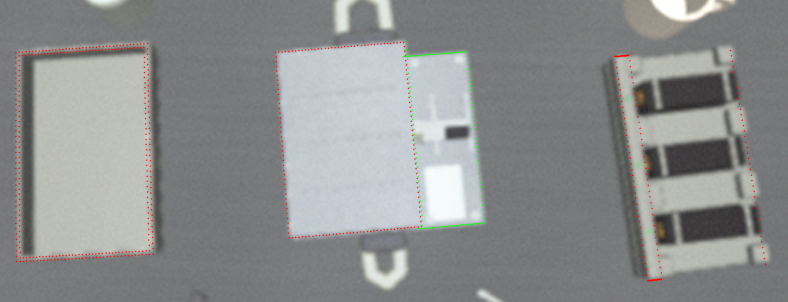

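The overlay outlines match: scale (541.5, 8, 0.106 rad), crate (524, 332, 0.086) and dock (529, -351, 0.13). I'll align the tool with the scale (tool x = scale y, tool y = scale x) and go to the latch.

>>> send_rows(
  targets=[
    [1,0,0,0,0,0,-0.178],
    [1,0,0,0,0,0,-0.178],
    [1,0,0,0,0,0,-0.178],
    [1,0,0,0,0,0,-0.178],
    [1,0,0,0,0,0,-0.178],
    [1,0,0,0,0,0,-0.178],
    [1,0,0,0,0,0,-0.178],
    [1,0,0,0,0,0,0],
    [1,0.04,0.04,0,0,0,0],
    [1,0.04,0.04,0,0,0,0],
  ],
  squeeze=40,
)

```text
time_s: 3.4
eef_pos: [291.3, -387.7, 231.2]
ee_rot: [0.0, 0.67, 0.742, 0.0]
force: [0.8, 0.1, 0.3]
grip_width: -0.003
grip_force: 0.0
```

>>> send_rows(
  targets=[
    [1,0.04,0.04,0,0,0,0],
    [1,0.04,0.04,0,0,0,0],
    [1,0.04,0.04,0,0,0,0],
    [1,0.04,0.04,0,0,0,0],
    [1,0.04,0.04,0,0,0,0],
    [1,0.03,0.03,0,0,0,0],
    [1,0.03,0.03,0.03,0,0,0],
    [1,0,0,0.03,0,0,0],
    [1,0,0,0.03,0,0,0],
    [1,0,0,0,0,0,0],
  ],
)

```text
time_s: 4.65
eef_pos: [520.6, -102.0, 139.8]
ee_rot: [-0.002, 0.669, 0.743, -0.001]
force: [0.6, 0.6, 0.9]
grip_width: -0.003
grip_force: 0.0
```

```bash
cat >> h.py <<'E'
SC=(541.5,8.0,.106);CR=(524.,332.5,.086);DK=(529.,-351.,.13)
def inframe(X,f):
    X=np.asarray(X,float);c,s=np.cos(f[2]),np.sin(f[2]);d=X[:2]-np.array(f[:2]);return np.array([c*d[0]+s*d[1],-s*d[0]+c*d[1],X[2]])
def outframe(X,f):
    c,s=np.cos(f[2]),np.sin(f[2]);return np.array([f[0]+c*X[0]-s*X[1],f[1]+s*X[0]+c*X[1],X[2]])
def rep():
    P,R=tool();s=ctrl.sense();yaw=np.arctan2(R.as_matrix()[1,0],R.as_matrix()[0,0])-np.pi/2
    print("t",round(s["time_s"],2),"scale-frame",inframe(P,SC).round(1),"world",P.round(1),"yaw",round(yaw,3),"F",np.round(s["force"],1),"w",round(s["grip_width"],3),"gf",round(s["grip_force"],1),"tilt",R.as_matrix()[2].round(3))
E
python3 - <<'E'
from h import *
rep()
a=ctrl.capture("top");print([(round(d["score"],2),inframe(atz(a,d["point"],29),SC).round(1)) for d in ctrl.landmark_of("latch_tab",a)[:2]])
E
```

```text
t 4.65 scale-frame [ -32.5 -107.2  139.8] world [ 520.6 -102.   139.8] yaw 0.104 F [0.6 0.6 0.9] w -0.003 gf 0.0 tilt [ 0.002 -0.004 -1.   ]
[(0.48, array([ 12.8, -91.8,  29. ]))]
```

>>> send_rows(
  targets=[
    [1,0.008,-0.005,0.04,0,0,0],
    [1,0,0,0.04,0,0,0],
    [1,0,0,0.035,0,0,0],
    [1,0,0,0,0,0,0],
    [1,0,0.006,0,0,0,0],
    [1,0,0.006,0,0,0,0],
    [1,0,0.004,0,0,0,0],
    [1,0,0.004,0,0,0,0],
    [1,0,0.004,0,0,0,0],
    [1,0,0,0,0,0,0],
  ],
)

```text
time_s: 6.0
eef_pos: [539.5, -92.5, 26.3]
ee_rot: [-0.0, 0.668, 0.744, -0.0]
force: [-1.6, -1.5, 0.7]
grip_width: 0.0
grip_force: 1.0
```

```bash
python3 - <<'E'
from h import *
rep()
b=ctrl.capture("side");save(b,"s1")
E
```

```text
t 6.0 scale-frame [-12.6 -99.7  26.3] world [539.5 -92.5  26.3] yaw 0.107 F [-1.6 -1.5  0.7] w 0.0 gf 1.0 tilt [ 0. -0. -1.]
```

>>> send_rows(
  targets=[
    [1,0,0.003,0,0,0,0],
    [1,0,0.003,0,0,0,0],
    [1,0,0.002,0,0,0,0],
    [1,0,0.002,0,0,0,0],
    [1,0,0,0,0,0,0],
    [1,0,0,0,0,0,0],
    [1,0,0,0,0,0,0],
    [1,0,0,0,0,0,0],
    [1,0,0,0,0,0,0],
    [1,0,0,0,0,0,0],
  ],
)

```text
time_s: 7.3
eef_pos: [549.1, -91.4, 26.2]
ee_rot: [-0.0, 0.668, 0.744, -0.0]
force: [-5.5, -0.4, 0.1]
grip_width: 0.001
grip_force: 2.6
```

```bash
python3 - <<'E'
from h import *
rep()
b=ctrl.capture("side");save(b,"s1")
a=ctrl.capture("top");save(a,"t1")
cv2.imwrite("pics/v1.png",np.hstack([cv2.imread("pics/s1.png")[130:330,200:500],cv2.imread("pics/t1.png")[130:330,220:520]]))
E
```

```text
t 7.3 scale-frame [ -2.9 -99.7  26.2] world [549.1 -91.4  26.2] yaw 0.107 F [-5.5 -0.4  0.1] w 0.001 gf 2.6 tilt [ 0.    -0.001 -1.   ]
```

View pics/v1.png

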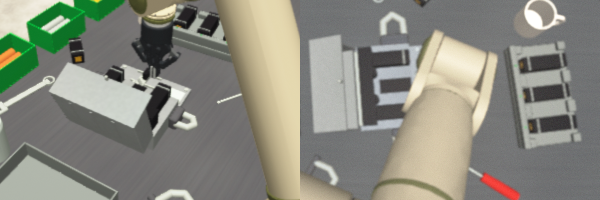

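The cover has sprung open and packs are visible in the bays. I'll back off the latch and look.

>>> send_rows(
  targets=[
    [1,0,-0.02,0,0,0,0],
    [1,0,0,-0.04,0,0,0],
    [1,0,0,-0.06,0,0,0],
    [-0.1,0,0,-0.06,0,0,0],
    [-0.1,-0.04,-0.04,0,0,0,0],
    [-0.1,-0.04,-0.04,0,0,0,0],
    [-0.1,-0.04,-0.04,0,0,0,0],
    [-0.1,-0.04,-0.04,0,0,0,0],
    [-0.1,0,0,0,0,0,0],
    [-0.1,0,0,0,0,0,0],
  ],
  squeeze=60,
)

```text
time_s: 8.65
eef_pos: [388.1, -269.6, 186.4]
ee_rot: [0.0, 0.668, 0.744, 0.0]
force: [0.5, 0.0, 0.0]
grip_width: 0.55
grip_force: 0.0
```

```bash
python3 - <<'E'
from h import *
rep()
b=ctrl.capture("side");save(b,"s2")
a=ctrl.capture("top");save(a,"t2")
f=lambda i:cv2.resize(i,None,fx=2,fy=2,interpolation=cv2.INTER_CUBIC)
cv2.imwrite("pics/v2.png",np.vstack([f(cv2.imread("pics/t2.png")[155:295,150:540]),f(cv2.imread("pics/s2.png")[130:290,200:590])]))
for n in("flat1_mid","charged1_mid","hood_mouth","bay1","deck"):
    for c in(a,b):
        z=dict(hood_mouth=87,deck=48).get(n,65)
        print(n,c is a,[(round(d["score"],2),np.round(d["point"]).tolist(),inframe(atz(c,d["point"],z),SC).round().tolist(),inframe(atz(c,d["point"],43),DK).round().tolist()[:2]) for d in ctrl.landmark_of(n,c)[:7]])
E
```

```text
t 8.65 scale-frame [-182.  -259.8  186.4] world [ 388.1 -269.6  186.4] yaw 0.107 F [0.5 0.  0. ] w 0.55 gf 0.0 tilt [-0.     0.001 -1.   ]
flat1_mid True [(0.77, [313.0, 239.0], [-56.0, 16.0, 65.0], [5.0, 372.0])]
flat1_mid False []
charged1_mid True []
charged1_mid False [(0.58, [431.0, 163.0], [-127.0, -323.0, 65.0], [-69.0, 3.0])]
hood_mouth True [(0.67, [297.0, 215.0], [-0.0, 48.0, 87.0], [65.0, 403.0])]
hood_mouth False [(0.6, [324.0, 226.0], [-5.0, 61.0, 87.0], [77.0, 376.0])]
bay1 True [(0.72, [304.0, 243.0], [-64.0, 38.0, 65.0], [-3.0, 394.0]), (0.71, [302.0, 190.0], [59.0, 32.0, 65.0], [123.0, 385.0]), (0.69, [307.0, 216.0], [-2.0, 25.0, 65.0], [61.0, 379.0]), (0.42, [306.0, 191.0], [58.0, 22.0, 65.0], [122.0, 375.0])]
bay1 False [(0.89, [328.0, 222.0], [6.0, 23.0, 65.0], [76.0, 357.0]), (0.71, [354.0, 231.0], [-60.0, 19.0, 65.0], [8.0, 355.0]), (0.7, [308.0, 216.0], [56.0, 28.0, 65.0], [128.0, 361.0])]
deck True [(0.92, [316.0, 214.0], [2.0, 5.0, 48.0], [62.0, 360.0])]
deck False [(0.72, [332.0, 226.0], [-1.0, 14.0, 48.0], [60.0, 364.0]), (0.68, [308.0, 216.0], [67.0, 14.0, 48.0], [129.0, 362.0]), (0.67, [356.0, 230.0], [-57.0, -1.0, 48.0], [4.0, 350.0]), (0.35, [199.0, 282.0], [156.0, 298.0, 48.0], [226.0, 646.0])]
```

View pics/v2.png

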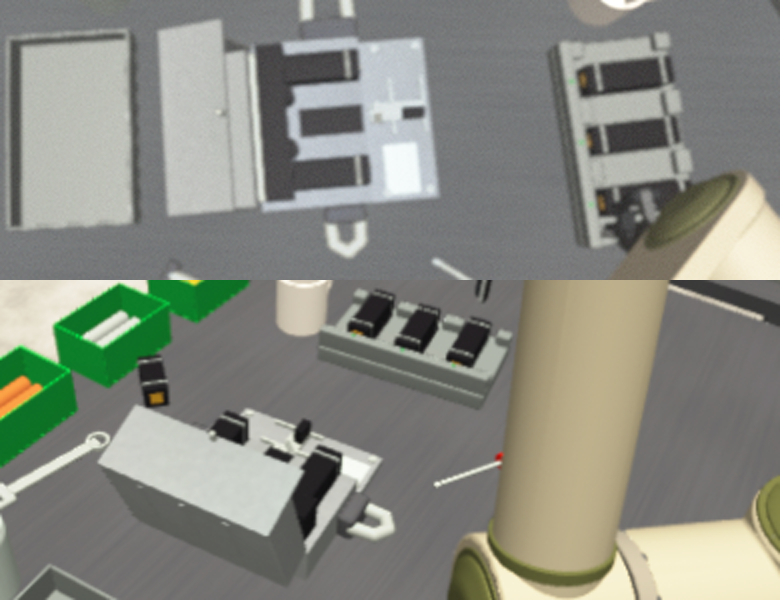

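Bays 1 and 3 hold packs, with end bands at about (334,241) and (328,188). The middle bay shows only its dark floor, so there are two flats.

```bash
python3 - <<'E'
from h import *
a=ctrl.capture("top")
for px in [(334.5,241),(328.5,188),(331,215)]: print(inframe(atz(a,px,82),SC).round(1))
print("hood edge",[inframe(atz(a,p,91),SC).round(1) for p in [(150+292/2,155+85/2),(150+297/2,155+185/2)]])
for f,x,y in((SC,-62,25),(SC,62,25)): pass
im=cv2.cvtColor(a["img"],cv2.COLOR_RGB2BGR)
for x in(-62,0,62):
  for sx in(-17,17):
    for y in np.linspace(-30,80,60):
      u=proj(a,outframe((x+sx,y,82),SC));cv2.circle(im,tuple(int(v*16) for v in u),5,(0,0,255),-1,shift=4)
cv2.imwrite("pics/v3.png",cv2.resize(im[165:265,260:360],None,fx=5,fy=5,interpolation=cv2.INTER_CUBIC))
E
```

```text
[-66.4 -31.7  82. ]
[ 57.1 -29.2  82. ]
[ -6.3 -29.2  82. ]
hood edge [array([39.5, 47.6, 91. ]), array([-74.6,  50.9,  91. ])]
```

View pics/v3.png

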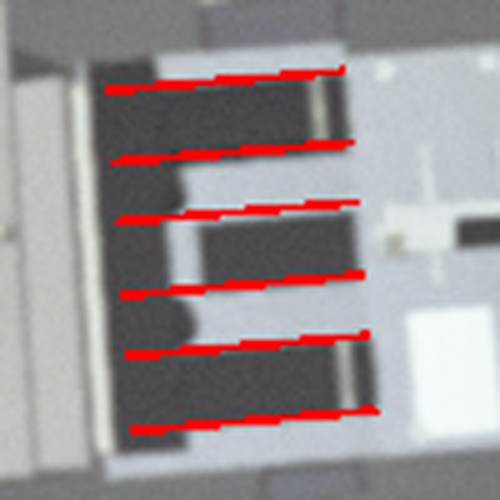

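>>> send_rows(
  targets=[
    [-0.1,0.046,0.02,0,0,0,0],
    [-0.1,0.046,0.02,0,0,0,0],
    [-0.1,0.046,0.02,0,0,0,0],
    [-0.1,0.046,0.02,0,0,0,0],
    [-0.1,0.046,0.02,0,0,0,0],
    [-0.1,0.048,0.02,0,0,0,0],
    [-0.1,0,0,0.04,0,0,0],
    [-0.1,0,0,0.04,0,0,0],
    [-0.1,0,0,0,0,0,0],
    [-0.1,0,0,0,0,0,0],
  ],
)

```text
time_s: 10.55
eef_pos: [478.0, 19.2, 107.8]
ee_rot: [0.001, 0.668, 0.744, 0.001]
force: [-0.1, -0.4, 0.3]
grip_width: 0.551
grip_force: 0.0
```

```bash
python3 - <<'E'
from h import *
rep()
E
```

```text
t 10.55 scale-frame [-61.9  17.9 107.8] world [478.   19.2 107.8] yaw 0.107 F [-0.1 -0.4  0.3] w 0.551 gf 0.0 tilt [-0.001  0.002 -1.   ]
```

Accurate tracking. I'll descend, grip, draw 45 mm along -y, then lift.

>>> send_rows(
  targets=[
    [-0.1,0,0,0.03,0,0,0],
    [-0.1,0,0,0.02,0,0,0],
    [-0.1,0,0,0.005,0,0,0],
    [0.6,0,0,0,0,0,0],
    [0.6,0,0,0,0,0,0],
    [0.6,0,0,0,0,0,0],
    [0.6,0,0,0,0,0,0],
    [0.6,-0.01,0,0,0,0,0],
    [0.6,-0.02,0,0,0,0,0],
    [0.6,-0.018,0,0,0,0,0],
  ],
)

```text
time_s: 11.8
eef_pos: [483.0, -28.2, 52.5]
ee_rot: [0.0, 0.668, 0.744, 0.001]
force: [-0.3, 6.4, 7.8]
grip_width: 0.384
grip_force: 61.4
```

```bash
python3 - <<'E'
from h import *
rep()
E
```

```text
t 11.8 scale-frame [-62.  -29.8  52.5] world [483.  -28.2  52.5] yaw 0.107 F [-0.3  6.4  7.8] w 0.384 gf 61.4 tilt [ 0.     0.002 -1.   ]
```

>>> send_rows(
  targets=[
    [0.6,0,0,-0.02,0,0,0],
    [0.6,0,0,-0.05,0,0,0],
    [0.6,0,0,-0.055,0,0,0],
    [0.6,0,0,-0.055,0,0,0],
    [0.6,0.05,0.003,0,0,0,0],
    [0.6,0.055,0.004,0,0,0,0],
    [0.6,0.055,0.004,0,0,0,0],
    [0.6,0.055,0.004,0,0,0,0],
    [0.6,0.055,0.004,0,0,0,0],
    [0.6,0.055,0,0,0,0,0],
  ],
)

```text
time_s: 13.05
eef_pos: [466.0, 298.7, 231.5]
ee_rot: [0.0, 0.668, 0.744, 0.0]
force: [1.4, -0.1, -2.0]
grip_width: 0.387
grip_force: 60.5
```

```bash
python3 - <<'E'
from fit import *
rep()
a=ctrl.capture("top");b=ctrl.capture("side");save(a,"t4");save(b,"s4")
print(fit([b],M["crate"],CR),fit([a],M["crate"],CR))
E
```

```text
t 13.05 scale-frame [-44.3 297.1 231.5] world [466.  298.7 231.5] yaw 0.107 F [ 1.4 -0.1 -2. ] w 0.387 gf 60.5 tilt [-0.  0. -1.]
(array([5.23214833e+02, 3.33258905e+02, 8.55850173e-02]), np.float64(0.6543066501617432)) (array([5.24699302e+02, 3.24076802e+02, 1.39465512e-01]), np.float64(0.9426944851875305))
```

>>> send_rows(
  targets=[
    [0.6,0.02,0,0.05,0,0,0],
    [0.6,0,0,0.06,0,0,0],
    [0.6,0,0,0.06,0,0,0.02],
    [0.6,0,0,0.03,0,0,0],
    [0.6,0,0,0.017,0,0,0],
    [0.6,0,0,0,0,0,0],
    [-0.1,0,0,0,0,0,0],
    [-0.1,0,0,0,0,0,0],
    [-0.1,0,0,0,0,0,0],
    [-0.1,0,0,-0.04,0,0,-0.02],
  ],
)

```text
time_s: 14.4
eef_pos: [463.1, 316.2, 53.0]
ee_rot: [-0.001, 0.668, 0.744, -0.002]
force: [0.5, 0.9, 0.7]
grip_width: 0.549
grip_force: 0.0
```

>>> send_rows(
  targets=[
    [-0.1,0,0,-0.06,0,0,0],
    [-0.1,0,0.02,-0.06,0,0,0],
    [-0.1,0,0.03,-0.06,0,0,0],
    [-0.1,-0.055,0.014,0,0,0,0],
    [-0.1,-0.055,0.014,0,0,0,0],
    [-0.1,-0.055,0.014,0,0,0,0],
    [-0.1,-0.055,0.014,0,0,0,0],
    [-0.1,-0.055,0,0,0,0,0],
    [-0.1,-0.025,0,0,0,0,0],
    [-0.1,0,0,0,0,0,0],
  ],
)

```text
time_s: 15.65
eef_pos: [599.6, 28.2, 229.7]
ee_rot: [0.0, 0.669, 0.743, 0.0]
force: [-0.5, 1.1, 0.4]
grip_width: 0.551
grip_force: 0.0
```

```bash
python3 - <<'E'
from fit import *
rep()
b=ctrl.capture("side");save(b,"s5")
print([(round(d["score"],2),np.round(d["extent"]),) for d in ctrl.boxes_of("flat1_mid",b)[:4]],[(round(d["score"],2),np.round(d["point"]),inframe(atz(b,d["point"],21),CR).round()) for d in ctrl.landmark_of("flat1_mid",b)[:4]])
E
```

```text
t 15.65 scale-frame [ 59.9  13.9 229.7] world [599.6  28.2 229.7] yaw 0.104 F [-0.5  1.1  0.4] w 0.551 gf 0.0 tilt [-0.  0. -1.]
[(0.82, array([250., 314.,  46.,  57.]))] [(0.68, array([276., 343.]), array([-67.,  -5.,  21.]))]
```

The first flat is in the crate. Next is the one in bay 3.

>>> send_rows(
  targets=[
    [-0.1,0.004,0.0015,0.05,0,0,0],
    [-0.1,0,0,0.05,0,0,0],
    [-0.1,0,0,0.05,0,0,0],
    [-0.1,0,0,0.02,0,0,0],
    [-0.1,0,0,0.008,0,0,0],
    [0.6,0,0,0,0,0,0],
    [0.6,0,0,0,0,0,0],
    [0.6,0,0,0,0,0,0],
    [0.6,0,0,0,0,0,0],
    [0.6,-0.01,0,0,0,0,0],
  ],
)

```text
time_s: 17.05
eef_pos: [601.7, 23.9, 51.7]
ee_rot: [0.0, 0.668, 0.744, 0.0]
force: [-0.4, 1.2, -0.5]
grip_width: 0.389
grip_force: 61.4
```

```bash
python3 - <<'E'
from h import *
rep()
E
```

```text
t 17.05 scale-frame [61.5  9.5 51.7] world [601.7  23.9  51.7] yaw 0.108 F [-0.4  1.2 -0.5] w 0.389 gf 61.4 tilt [ 0.  0. -1.]
```

>>> send_rows(
  targets=[
    [0.6,-0.02,0,0,0,0,0],
    [0.6,-0.018,0,0,0,0,0],
    [0.6,0,0,-0.02,0,0,0],
    [0.6,0,0,-0.05,0,0,0],
    [0.6,0,0,-0.055,0,0,0],
    [0.6,0,0,-0.055,0,0,0],
    [0.6,0.05,0.005,0,0,0,0],
    [0.6,0.055,0.005,0,0,0,0],
    [0.6,0.055,0.005,0,0,0,0],
    [0.6,0.055,0,0,0,0,0],
  ],
)

```text
time_s: 18.3
eef_pos: [598.0, 201.7, 231.2]
ee_rot: [0.0, 0.669, 0.743, -0.0]
force: [1.5, 0.6, -2.2]
grip_width: 0.392
grip_force: 61.4
```

>>> send_rows(
  targets=[
    [0.6,0.055,0,0,0,0,0],
    [0.6,0.055,0,0,0,0,0],
    [0.6,0.02,0,0.03,0,0,0],
    [0.6,0,0,0.06,0,0,0],
    [0.6,0,0,0.06,0,0,0.02],
    [0.6,0,0,0.04,0,0,0],
    [0.6,0,0,0.02,0,0,0],
    [0.6,0,0,0.01,0,0,0],
    [0.6,0,0,0,0,0,0],
    [0.6,0,0,0,0,0,0],
  ],
)

```text
time_s: 19.55
eef_pos: [584.6, 330.9, 13.1]
ee_rot: [0.001, 0.676, 0.737, 0.001]
force: [-0.2, 0.3, -2.4]
grip_width: 0.385
grip_force: 61.3
```

```bash
python3 - <<'E'
from h import *
rep();print(inframe(tool()[0],CR))
E
```

```text
t 19.55 scale-frame [ 77.1 316.5  13.1] world [584.6 330.9  13.1] yaw 0.087 F [-0.2  0.3 -2.4] w 0.385 gf 61.3 tilt [ 0.001  0.003 -1.   ]
[60.26897027 -6.78988053 13.12762139]
```

>>> send_rows(
  targets=[
    [0.6,0,0,0.002,0,0,0],
    [-0.1,0,0,0,0,0,0],
    [-0.1,0,0,0,0,0,0],
    [-0.1,0,0,0,0,0,0],
    [-0.1,0,0,-0.03,0,0,0],
    [-0.1,0,0,-0.06,0,0,-0.02],
    [-0.1,0,0,-0.06,0,0,0],
    [-0.1,0,0,-0.06,0,0,0],
    [-0.1,-0.03,0,0,0,0,0],
    [-0.1,-0.05,0,0,0,0,0],
  ],
)

```text
time_s: 20.8
eef_pos: [592.1, 251.2, 220.1]
ee_rot: [0.0, 0.667, 0.745, 0.001]
force: [0.5, 0.3, -0.9]
grip_width: 0.556
grip_force: 0.0
```

```bash
python3 - <<'E'
from fit import *
rep()
a=ctrl.capture("top");b=ctrl.capture("side");save(a,"t6");save(b,"s6")
for n,k in(("flat1_mid",CR),("charged1_mid",DK)):
  for c in(a,b):
    print(n,[(round(d["score"],2),np.round(d["point"]),inframe(atz(c,d["point"],21 if k is CR else 43),k).round()) for d in ctrl.landmark_of(n,c)[:5]])
print(fit([a],M["dock"],DK))
im=cv2.cvtColor(a["img"],cv2.COLOR_RGB2BGR)
for x in(-74,0,74):
  for X in rect(x-17,x+17,-55,55,60):
      u=proj(a,outframe(X,DK));cv2.circle(im,tuple(int(v*16) for v in u),5,(0,0,255),-1,shift=4)
f=lambda i:cv2.resize(i,(390,520),interpolation=cv2.INTER_CUBIC)
cv2.imwrite("pics/v4.png",np.hstack([f(im[165:285,415:505]),f(cv2.imread("pics/s6.png")[200:390,170:312])]))
E
```

```text
t 20.8 scale-frame [ 76.1 236.5 220.1] world [592.1 251.2 220.1] yaw 0.109 F [ 0.5  0.3 -0.9] w 0.556 gf 0.0 tilt [ 0.     0.001 -1.   ]
flat1_mid [(0.82, array([191., 242.]), array([-55., -12.,  21.]))]
flat1_mid [(0.89, array([274., 342.]), array([-64.,  -4.,  21.])), (0.65, array([222., 316.]), array([61.,  3., 21.]))]
charged1_mid [(0.78, array([472., 255.]), array([-78.,  -4.,  43.]))]
charged1_mid []
(array([ 5.30257368e+02, -3.50833872e+02,  1.33262405e-01]), np.float64(0.8182733058929443))
```

View pics/v4.png

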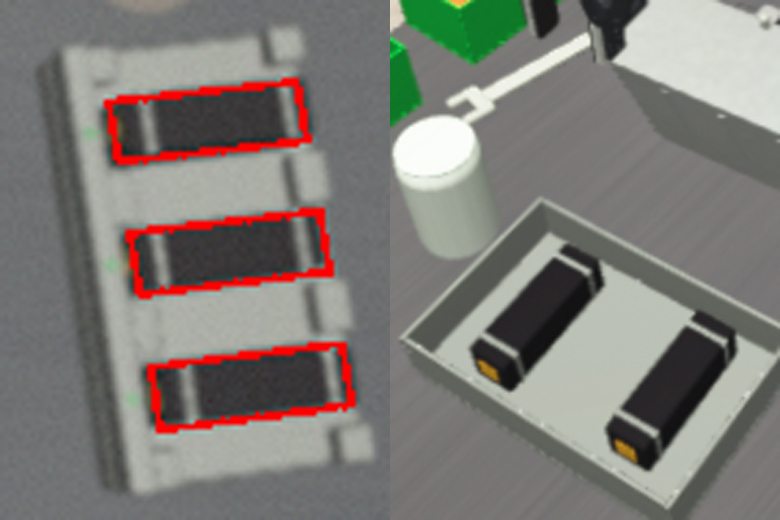

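The flats lie well in the crate and the dock overlay matches the three packs. I'll go to the far dock pack.

>>> send_rows(
  targets=[
    [-0.1,-0.055,-0.005,0,0,0,0],
    [-0.1,-0.055,-0.005,0,0,0,0],
    [-0.1,-0.055,-0.005,0,0,0,0],
    [-0.1,-0.055,-0.005,0,0,0,0],
    [-0.1,-0.055,-0.005,0,0,0,0],
    [-0.1,-0.055,-0.005,0,0,0,0],
    [-0.1,-0.055,-0.005,0,0,0,0],
    [-0.1,-0.055,-0.005,0,0,0,0],
    [-0.1,-0.055,-0.005,0,0,0,0],
    [-0.1,-0.055,-0.005,0,0,0,0],
  ],
)

```text
time_s: 22.35
eef_pos: [601.9, -301.8, 219.5]
ee_rot: [0.0, 0.668, 0.744, 0.0]
force: [0.8, -0.0, -0.9]
grip_width: 0.553
grip_force: 0.0
```

>>> send_rows(
  targets=[
    [-0.1,-0.045,0,0.04,0,0,-0.024],
    [-0.1,0,0,0.06,0,0,0],
    [-0.1,0,0,0.03,0,0,0],
    [-0.1,0,0,0,0,0,0],
    [-0.1,0,0,0,0,0,0],
    [-0.1,0,0,0,0,0,0],
    [-0.1,0,0,0,0,0,0],
    [-0.1,0,0,0,0,0,0],
    [-0.1,0,0,0,0,0,0],
    [-0.1,0,0,0,0,0,0],
  ],
)

```text
time_s: 23.6
eef_pos: [606.1, -345.8, 89.5]
ee_rot: [-0.0, 0.659, 0.752, -0.0]
force: [-0.5, -0.2, -0.4]
grip_width: 0.545
grip_force: 0.0
```

```bash
python3 - <<'E'
from h import *
rep();print(inframe(tool()[0],DK))
E
```

```text
t 23.6 scale-frame [  26.8 -358.7   89.5] world [ 606.1 -345.8   89.5] yaw 0.131 F [-0.5 -0.2 -0.4] w 0.545 gf 0.0 tilt [ 0. -0. -1.]
[77.12660081 -4.86845886 89.47444148]
```

>>> send_rows(
  targets=[
    [-0.1,0,-0.003,0.03,0,0,0],
    [-0.1,0,0,0.02,0,0,0],
    [-0.1,0,0,0.009,0,0,0],
    [0.6,0,0,0,0,0,0],
    [0.6,0,0,0,0,0,0],
    [0.6,0,0,0,0,0,0],
    [0.6,0,0,0,0,0,0],
    [0.6,0,0,-0.02,0,0,0],
    [0.6,0,0,-0.04,0,0,0],
    [0.6,0,0,-0.04,0,0,0.024],
  ],
)

```text
time_s: 24.85
eef_pos: [603.3, -346.3, 133.4]
ee_rot: [0.001, 0.668, 0.744, 0.0]
force: [-0.9, 0.5, -1.8]
grip_width: 0.385
grip_force: 61.4
```

```bash
python3 - <<'E'
from h import *
rep()
E
```

```text
t 24.85 scale-frame [  23.9 -358.8  133.4] world [ 603.3 -346.3  133.4] yaw 0.107 F [-0.9  0.5 -1.8] w 0.385 gf 61.4 tilt [-0.001  0.001 -1.   ]
```

>>> send_rows(
  targets=[
    [0.6,0.05,0.006,0,0,0,0],
    [0.6,0.055,0.006,0,0,0,0],
    [0.6,0.055,0.006,0,0,0,0],
    [0.6,0.055,0.006,0,0,0,0],
    [0.6,0.055,0.006,0,0,0,0],
    [0.6,0.055,0.006,0,0,0,0],
    [0.6,0.004,0.001,0.03,0,0,0],
    [0.6,0,0,0.03,0,0,0],
    [0.6,0,0,0,0,0,0],
    [0.6,0,0,0,0,0,0],
  ],
)

```text
time_s: 26.1
eef_pos: [605.7, -15.5, 72.6]
ee_rot: [0.001, 0.668, 0.744, 0.001]
force: [0.2, -0.5, -1.4]
grip_width: 0.385
grip_force: 61.5
```

```bash
python3 - <<'E'
from h import *
rep()
c=ctrl.capture("top");save(c,"t7");c=ctrl.capture("side");save(c,"s7")
f=lambda i:cv2.resize(i,(390,390),interpolation=cv2.INTER_CUBIC)
cv2.imwrite("pics/v5.png",np.hstack([f(cv2.imread("pics/t7.png")[145:275,250:380]),f(cv2.imread("pics/s7.png")[140:270,240:370])]))
E
```

```text
t 26.1 scale-frame [ 61.4 -30.2  72.6] world [605.7 -15.5  72.6] yaw 0.107 F [ 0.2 -0.5 -1.4] w 0.385 gf 61.5 tilt [-0.001  0.003 -1.   ]
```

View pics/v5.png

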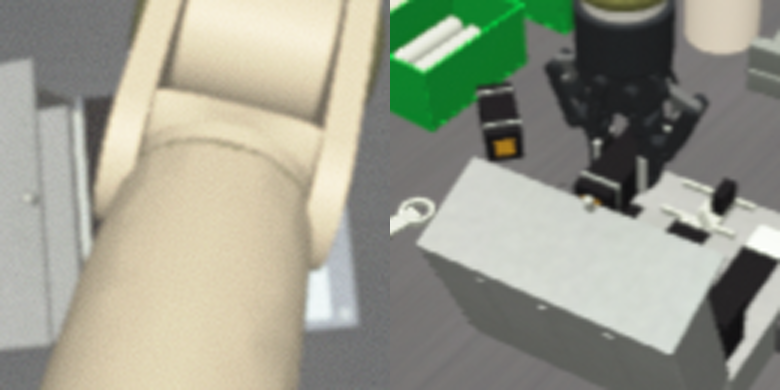

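>>> send_rows(
  targets=[
    [0.6,0,0,0.015,0,0,0],
    [0.6,0,0,0.0045,0,0,0],
    [0.6,0,0,0,0,0,0],
    [0.6,0.015,0,0,0,0,0],
    [0.6,0.012,0,0,0,0,0],
    [0.6,0.01,0,0,0,0,0],
    [0.6,0.008,0,0,0,0,0],
    [0.6,0,0,0,0,0,0],
    [0.6,0,0,0,0,0,0],
    [0.6,0,0,0,0,0,0],
  ],
)

```text
time_s: 27.45
eef_pos: [600.7, 30.0, 51.8]
ee_rot: [0.001, 0.668, 0.744, 0.001]
force: [0.4, 3.1, 6.6]
grip_width: 0.385
grip_force: 62.5
```

```bash
python3 - <<'E'
from h import *
rep()
E
```

```text
t 27.45 scale-frame [61.2 15.6 51.8] world [600.7  30.   51.8] yaw 0.107 F [0.4 3.1 6.6] w 0.385 gf 62.5 tilt [ 0.     0.002 -1.   ]
```

>>> send_rows(
  targets=[
    [0.6,0.002,0,0,0,0,0],
    [0.6,0.002,0,0,0,0,0],
    [0.6,0.002,0,0,0,0,0],
    [0.6,0.001,0,0,0,0,0],
    [0.6,0,0,0,0,0,0],
    [0.6,0,0,0,0,0,0],
    [0.6,0,0,0,0,0,0],
    [0.6,0,0,0,0,0,0],
    [0.6,0,0,0,0,0,0],
    [0.6,0,0,0,0,0,0],
  ],
)

```text
time_s: 28.7
eef_pos: [600.1, 35.8, 51.8]
ee_rot: [0.001, 0.668, 0.744, 0.0]
force: [1.1, -2.5, 5.2]
grip_width: 0.387
grip_force: 62.5
```

```bash
python3 - <<'E'
from h import *
rep()
E
```

```text
t 28.7 scale-frame [61.3 21.5 51.8] world [600.1  35.8  51.8] yaw 0.107 F [ 1.1 -2.5  5.2] w 0.387 gf 62.5 tilt [-0.001  0.002 -1.   ]
```

>>> send_rows(
  targets=[
    [0.6,0.001,0,0,0,0,0],
    [0.6,0.001,0,0,0,0,0],
    [0.6,0.001,0,0,0,0,0],
    [0.6,0.001,0,0,0,0,0],
    [0.6,0,0,0,0,0,0],
    [0.6,0,0,0,0,0,0],
    [0.6,0,0,0,0,0,0],
    [0.6,0,0,0,0,0,0],
    [0.6,0,0,0,0,0,0],
    [0.6,0,0,0,0,0,0],
  ],
)

```text
time_s: 29.95
eef_pos: [599.7, 39.8, 51.8]
ee_rot: [0.001, 0.668, 0.744, 0.0]
force: [0.3, -2.9, 5.3]
grip_width: 0.391
grip_force: 62.6
```

```bash
python3 - <<'E'
from h import *
rep()
E
```

```text
t 29.95 scale-frame [61.3 25.4 51.8] world [599.7  39.8  51.8] yaw 0.107 F [ 0.3 -2.9  5.3] w 0.391 gf 62.6 tilt [-0.001  0.002 -1.   ]
```

>>> send_rows(
  targets=[
    [0.6,0.0015,0,0,0,0,0],
    [0.6,0.0015,0,0,0,0,0],
    [0.6,0.001,0,0,0,0,0],
    [0.6,0.001,0,0,0,0,0],
    [0.6,0,0,0,0,0,0],
    [0.6,0,0,0,0,0,0],
    [0.6,0,0,0,0,0,0],
    [0.6,0,0,0,0,0,0],
    [0.6,0,0,0,0,0,0],
    [0.6,0,0,0,0,0,0],
  ],
)

```text
time_s: 31.2
eef_pos: [599.6, 41.0, 51.9]
ee_rot: [0.003, 0.669, 0.744, -0.001]
force: [-0.1, -23.1, 4.0]
grip_width: 0.393
grip_force: 62.4
```

```bash
python3 - <<'E'
from h import *
rep()
c=ctrl.capture("side");save(c,"s8")
for y in(-30,-22,):
  print(y,[proj(c,outframe((x,y,82),SC)).round() for x in(44,78)])
cv2.imwrite("pics/v6.png",cv2.resize(cv2.imread("pics/s8.png")[160:260,250:380],None,fx=6,fy=6,interpolation=cv2.INTER_CUBIC))
E
```

```text
t 31.2 scale-frame [61.3 26.7 51.9] world [599.6  41.   51.9] yaw 0.106 F [ -0.1 -23.1   4. ] w 0.393 gf 62.4 tilt [-0.007  0.002 -1.   ]
-30 [array([325., 198.]), array([313., 193.])]
-22 [array([323., 200.]), array([311., 195.])]
```

View pics/v6.png

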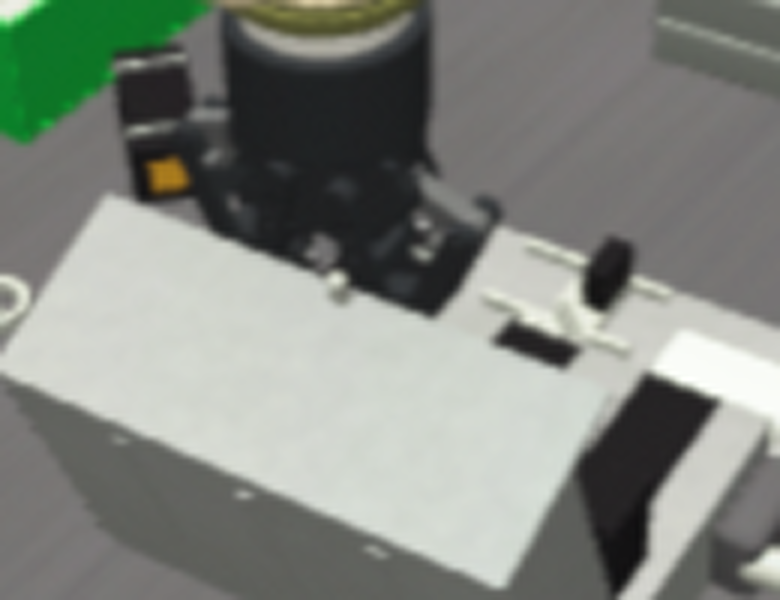

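Contact at 23 N, so the pack is home in bay 3. I'll release, lift, and go to the middle dock pack.

>>> send_rows(
  targets=[
    [0.6,-0.004,0,0,0,0,0],
    [-0.1,0,0,0,0,0,0],
    [-0.1,0,0,0,0,0,0],
    [-0.1,0,0,0,0,0,0],
    [-0.1,0,0,-0.04,0,0,0],
    [-0.1,0,0,-0.06,0,0,0],
    [-0.1,-0.04,-0.012,0,0,0,0],
    [-0.1,-0.05,-0.015,0,0,0,0],
    [-0.1,-0.055,-0.016,0,0,0,0],
    [-0.1,-0.055,-0.016,0,0,0,0],
  ],
)

```text
time_s: 32.5
eef_pos: [560.9, -165.1, 151.0]
ee_rot: [0.0, 0.668, 0.744, 0.0]
force: [0.6, -0.0, -0.0]
grip_width: 0.55
grip_force: 0.0
```

>>> send_rows(
  targets=[
    [-0.1,-0.055,-0.016,0,0,0,0],
    [-0.1,-0.055,-0.016,0,0,0,0],
    [-0.1,-0.055,-0.016,0,0,0,0],
    [-0.1,-0.02,-0.004,0,0,0,-0.024],
    [-0.1,0,0,0.03,0,0,0],
    [-0.1,0,0,0.03,0,0,0],
    [-0.1,0,0,0,0,0,0],
    [-0.1,0,0,0,0,0,0],
    [-0.1,0,0,0,0,0,0],
    [-0.1,0,0,0,0,0,0],
  ],
)

```text
time_s: 33.75
eef_pos: [529.8, -353.3, 91.9]
ee_rot: [0.001, 0.659, 0.752, -0.0]
force: [-1.0, -0.7, 0.5]
grip_width: 0.553
grip_force: 0.0
```

```bash
python3 - <<'E'
from h import *
rep();print(inframe(tool()[0],DK))
a=ctrl.capture("top");b=ctrl.capture("side");save(a,"t9");save(b,"s9")
for c in(a,b):
  print([(round(d["score"],2),np.round(d["point"]),inframe(atz(c,d["point"],43),DK).round(),inframe(atz(c,d["point"],65),SC).round()) for d in ctrl.landmark_of("charged1_mid",c)[:5]])
f=lambda i:cv2.resize(i,(390,390),interpolation=cv2.INTER_CUBIC)
cv2.imwrite("pics/v7.png",np.hstack([f(cv2.imread("pics/t9.png")[150:280,250:380]),f(cv2.imread("pics/s9.png")[110:240,350:480])]))
E
```

```text
t 33.75 scale-frame [ -49.9 -358.    91.9] world [ 529.8 -353.3   91.9] yaw 0.131 F [-1.  -0.7  0.5] w 0.553 gf 0.0 tilt [-0.001  0.001 -1.   ]
[ 0.45783008 -2.36810889 91.87998837]
[(0.7, array([479., 251.]), array([-71., -24.,  43.]), array([-120., -371.,   65.]))]
[(0.54, array([430., 159.]), array([-60., -12.,  43.]), array([-117., -338.,   65.]))]
```

View pics/v7.png

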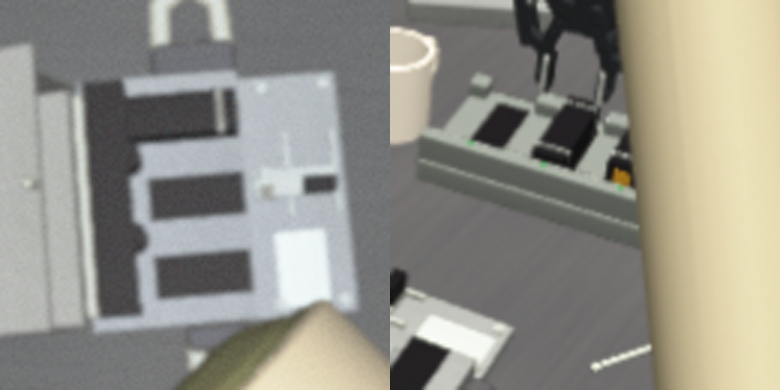

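Bay 3 holds its pack, with its end at about (328.5,188) as the flat's was, and the fingers straddle the middle dock pack. I'll descend and grip.

>>> send_rows(
  targets=[
    [-0.1,0,0,0.03,0,0,0],
    [-0.1,0,0,0.02,0,0,0],
    [-0.1,0,0,0.011,0,0,0],
    [0.6,0,0,0,0,0,0],
    [0.6,0,0,0,0,0,0],
    [0.6,0,0,0,0,0,0],
    [0.6,0,0,0,0,0,0],
    [0.6,0,0,-0.02,0,0,0],
    [0.6,0,0,-0.04,0,0,0],
    [0.6,0,0,-0.04,0,0,0.024],
  ],
)

```text
time_s: 35.2
eef_pos: [529.6, -353.2, 132.8]
ee_rot: [0.001, 0.668, 0.744, -0.0]
force: [-0.0, -0.2, -2.1]
grip_width: 0.385
grip_force: 61.1
```

```bash
python3 - <<'E'
from h import *
rep()
E
```

```text
t 35.2 scale-frame [ -50.1 -357.9  132.8] world [ 529.6 -353.2  132.8] yaw 0.106 F [-0.  -0.2 -2.1] w 0.385 gf 61.1 tilt [-0.001  0.001 -1.   ]
```

>>> send_rows(
  targets=[
    [0.6,0.05,0.008,0,0,0,0],
    [0.6,0.055,0.008,0,0,0,0],
    [0.6,0.055,0.008,0,0,0,0],
    [0.6,0.055,0.008,0,0,0,0],
    [0.6,0.055,0.008,0,0,0,0],
    [0.6,0.055,0.008,0,0,0,0],
    [0.6,0.001,0.002,0.03,0,0,0],
    [0.6,0,0,0.03,0,0,0],
    [0.6,0,0,0,0,0,0],
    [0.6,0,0,0,0,0,0],
  ],
)

```text
time_s: 36.45
eef_pos: [545.3, -24.0, 71.9]
ee_rot: [0.001, 0.668, 0.744, 0.001]
force: [-0.1, -0.3, -1.2]
grip_width: 0.393
grip_force: 61.1
```

```bash
python3 - <<'E'
from h import *
rep()
E
```

```text
t 36.45 scale-frame [  0.4 -32.2  71.9] world [545.3 -24.   71.9] yaw 0.107 F [-0.1 -0.3 -1.2] w 0.393 gf 61.1 tilt [-0.001  0.002 -1.   ]
```

>>> send_rows(
  targets=[
    [0.6,0,0,0.015,0,0,0],
    [0.6,0,-0.001,0.004,0,0,0],
    [0.6,0,0,0,0,0,0],
    [0.6,0.015,0,0,0,0,0],
    [0.6,0.015,0,0,0,0,0],
    [0.6,0.015,0,0,0,0,0],
    [0.6,0.008,0,0,0,0,0],
    [0.6,0,0,0,0,0,0],
    [0.6,0,0,0,0,0,0],
    [0.6,0,0,0,0,0,0],
  ],
)

```text
time_s: 37.7
eef_pos: [537.7, 30.0, 51.2]
ee_rot: [-0.001, 0.668, 0.744, 0.001]
force: [0.2, 5.1, 6.6]
grip_width: 0.385
grip_force: 62.5
```

>>> send_rows(
  targets=[
    [0.6,0.0015,0,0,0,0,0],
    [0.6,0.0015,0,0,0,0,0],
    [0.6,0.0015,0,0,0,0,0],
    [0.6,0.0015,0,0,0,0,0],
    [0.6,0,0,0,0,0,0],
    [0.6,0,0,0,0,0,0],
    [0.6,0,0,0,0,0,0],
    [0.6,0,0,0,0,0,0],
    [0.6,0,0,0,0,0,0],
    [0.6,0,0,0,0,0,0],
  ],
)

```text
time_s: 38.95
eef_pos: [537.7, 31.8, 51.3]
ee_rot: [0.002, 0.668, 0.744, -0.001]
force: [-0.6, -21.9, 4.6]
grip_width: 0.39
grip_force: 62.1
```

```bash
python3 - <<'E'
from h import *
rep()
E
```

```text
t 38.95 scale-frame [-1.2 24.1 51.3] world [537.7  31.8  51.3] yaw 0.107 F [ -0.6 -21.9   4.6] w 0.39 gf 62.1 tilt [-0.005  0.001 -1.   ]
```

>>> send_rows(
  targets=[
    [0.6,-0.004,0,0,0,0,0],
    [-0.1,0,0,0,0,0,0],
    [-0.1,0,0,0,0,0,0],
    [-0.1,0,0,0,0,0,0],
    [-0.1,0,0,-0.04,0,0,0],
    [-0.1,0,0,-0.06,0,0,0],
    [-0.1,-0.05,-0.016,0,0,0,0],
    [-0.1,-0.055,-0.018,0,0,0,0],
    [-0.1,-0.055,-0.018,0,0,0,0],
    [-0.1,-0.055,-0.018,0,0,0,0],
  ],
)

```text
time_s: 40.2
eef_pos: [490.3, -191.8, 151.0]
ee_rot: [0.0, 0.668, 0.744, 0.0]
force: [0.6, 0.0, -1.0]
grip_width: 0.549
grip_force: 0.0
```

```bash
python3 - <<'E'
from h import *
rep()
a=ctrl.capture("top");b=ctrl.capture("side");save(a,"t10");save(b,"s10")
for c in(a,b):
  print([(round(d["score"],2),np.round(d["point"]),inframe(atz(c,d["point"],43),DK).round(),inframe(atz(c,d["point"],65),SC).round()) for d in ctrl.landmark_of("charged1_mid",c)[:5]])
for c,n in((a,"t10"),(b,"s10")):
  im=cv2.imread(f"pics/{n}.png")
  for X in np.vstack([np.array([(-91,y,60) for y in np.linspace(-55,55,40)]),np.array([(-57,y,60) for y in np.linspace(-55,55,40)])]):
      u=proj(c,outframe(X,DK));cv2.circle(im,tuple(int(v*16) for v in u),5,(0,0,255),-1,shift=4)
  cv2.imwrite(f"pics/{n}o.png",im)
f=lambda i:cv2.resize(i,(390,300),interpolation=cv2.INTER_CUBIC)
T,S=cv2.imread("pics/t10o.png"),cv2.imread("pics/s10o.png")
cv2.imwrite("pics/v8.png",np.vstack([np.hstack([f(T[150:250,260:390]),f(T[210:290,415:519])]),np.hstack([f(S[180:280,270:400]),f(S[110:210,350:480])])]))
E
```

```text
t 40.2 scale-frame [ -72.1 -193.3  151. ] world [ 490.3 -191.8  151. ] yaw 0.107 F [ 0.6  0.  -1. ] w 0.549 gf 0.0 tilt [ 0.  0. -1.]
[(0.17, array([271., 120.]), array([310., 444.,  43.]), array([241.,  94.,  65.]))]
[(0.91, array([429., 156.]), array([-52., -27.,  43.]), array([-110., -352.,   65.]))]
```

View pics/v8.png

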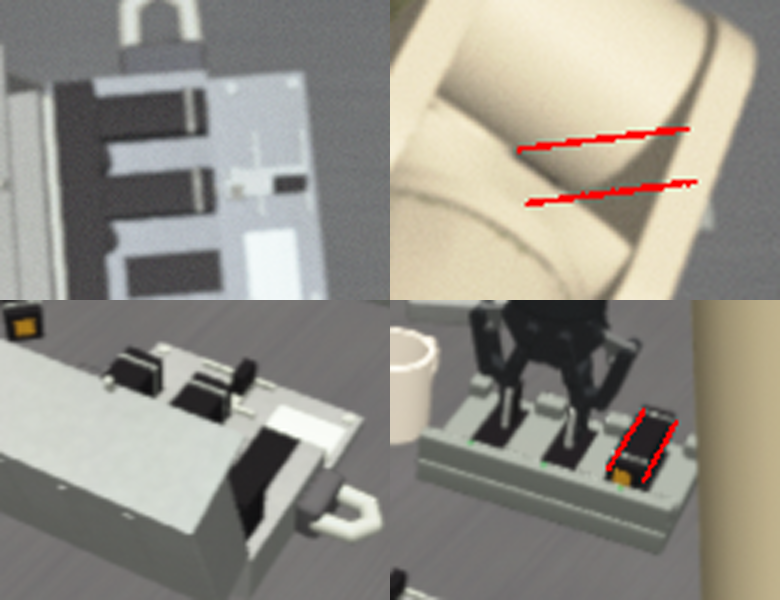

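Bays 2 and 3 are filled. The last dock pack seems knocked towards -y, since more of its orange end shows at (430,157). I'll clear the view and measure it.

>>> send_rows(
  targets=[
    [-0.1,0.03,0,-0.03,0,0,0],
    [-0.1,0.055,0.01,0,0,0,0],
    [-0.1,0.055,0.01,0,0,0,0],
    [-0.1,0.055,0.01,0,0,0,0],
    [-0.1,0.03,0,0,0,0,0],
    [-0.1,0,0,0,0,0,0],
    [-0.1,0,0,0,0,0,0],
    [-0.1,0,0,0,0,0,0],
    [-0.1,0,0,0,0,0,0],
    [-0.1,0,0,0,0,0,0],
  ],
)

```text
time_s: 41.65
eef_pos: [496.7, 36.2, 181.0]
ee_rot: [-0.0, 0.669, 0.744, -0.0]
force: [-0.1, -0.1, 0.8]
grip_width: 0.549
grip_force: 0.0
```

```bash
python3 - <<'E'
from h import *
rep()
a=ctrl.capture("top");b=ctrl.capture("side");save(a,"t11");save(b,"s11")
for c in(a,b):
  print([(round(d["score"],2),np.round(d["point"]),inframe(atz(c,d["point"],43),DK).round()) for d in ctrl.landmark_of("charged1_mid",c)[:3]],[np.round(d["extent"]) for d in ctrl.boxes_of("charged1_mid",c)[:3]])
for c,n in((a,"t11"),(b,"s11")):
  im=cv2.imread(f"pics/{n}.png");im=cv2.resize(im,None,fx=4,fy=4,interpolation=cv2.INTER_CUBIC)
  for y in(-80,-60,-40,40,60):
    for x in np.linspace(-91,-57,15):
      u=proj(c,outframe((x,y,60),DK))*4+1.5;cv2.circle(im,tuple(int(v) for v in u),1,(0,0,255),-1)
  cv2.imwrite(f"pics/{n}o.png",im)
T,S=cv2.imread("pics/t11o.png"),cv2.imread("pics/s11o.png")
cv2.imwrite("pics/v9.png",np.hstack([T[880:1200,1720:2100],S[540:860,1580:1960]]))
E
```

```text
t 41.65 scale-frame [-41.6  32.8 181. ] world [496.7  36.2 181. ] yaw 0.106 F [-0.1 -0.1  0.8] w 0.549 gf 0.0 tilt [ 0. -0. -1.]
[(0.71, array([478., 251.]), array([-69., -23.,  43.]))] [array([455., 241.,  49.,  19.]), array([165., 235.,  47.,  15.])]
[(0.62, array([430., 159.]), array([-60., -12.,  43.]))] [array([418., 146.,  26.,  27.])]
```

View pics/v9.png

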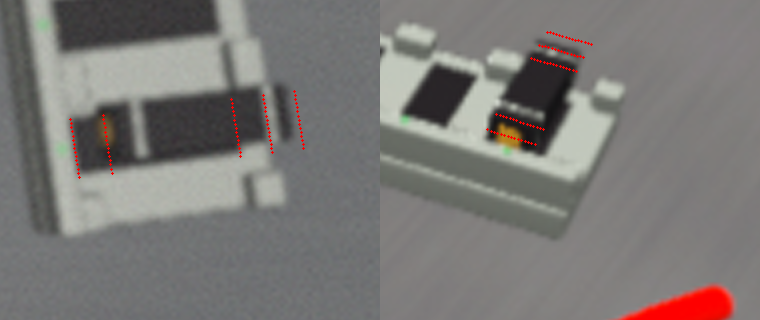

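The pack sits at about dock (-70, -17) in line; its ends are at y ≈ +40 and -74. I'll pick it there.

>>> send_rows(
  targets=[
    [-0.1,-0.045,-0.01,0,0,0,0],
    [-0.1,-0.055,-0.01,0,0,0,0],
    [-0.1,-0.055,-0.01,0,0,0,0],
    [-0.1,-0.055,-0.01,0,0,0,0],
    [-0.1,-0.055,-0.01,0,0,0,0],
    [-0.1,-0.055,-0.01,0,0,0,0],
    [-0.1,-0.055,-0.01,0,0,0,0],
    [-0.1,-0.035,-0.008,0.03,0,0,-0.024],
    [-0.1,0,0,0.04,0,0,0],
    [-0.1,0,0,0.02,0,0,0],
  ],
)

```text
time_s: 43.2
eef_pos: [462.1, -379.1, 88.6]
ee_rot: [-0.002, 0.66, 0.752, 0.0]
force: [1.5, -0.1, 0.1]
grip_width: 0.55
grip_force: 0.0
```

```bash
python3 - <<'E'
from h import *
rep();print(inframe(tool()[0],DK))
E
```

```text
t 43.2 scale-frame [-119.9 -376.5   88.6] world [ 462.1 -379.1   88.6] yaw 0.13 F [ 1.5 -0.1  0.1] w 0.55 gf 0.0 tilt [ 0.003 -0.002 -1.   ]
[-70.0018562  -19.19714625  88.58267653]
```

>>> send_rows(
  targets=[
    [-0.5,0,0,0,0,0,0],
    [-0.5,0,0,0.02,0,0,0],
    [-0.5,0,0,0.025,0,0,0],
    [-0.5,0,0,0.0125,0,0,0],
    [0.6,0,0,0,0,0,0],
    [0.6,0,0,0,0,0,0],
    [0.6,0,0,0,0,0,0],
    [0.6,0,0,0,0,0,0],
    [0.6,0,0,0,0,0,0],
    [0.6,0,0,-0.02,0,0,0],
  ],
)

```text
time_s: 44.45
eef_pos: [462.5, -378.9, 53.1]
ee_rot: [-0.001, 0.659, 0.752, 0.0]
force: [0.4, 0.3, -1.7]
grip_width: 0.391
grip_force: 60.2
```

>>> send_rows(
  targets=[
    [0.6,0,0,-0.04,0,0,0],
    [0.6,0,0,-0.04,0,0,0.024],
    [0.6,0,0,0,0,0,0],
    [0.6,0,0,0,0,0,0],
    [0.6,0,0,0,0,0,0],
    [0.6,0,0,0,0,0,0],
    [0.6,0,0,0,0,0,0],
    [0.6,0,0,0,0,0,0],
    [0.6,0,0,0,0,0,0],
    [0.6,0,0,0,0,0,0],
  ],
)

```text
time_s: 45.7
eef_pos: [462.9, -379.4, 133.5]
ee_rot: [0.0, 0.668, 0.744, 0.0]
force: [-0.0, -0.2, -2.0]
grip_width: 0.384
grip_force: 60.3
```

```bash
python3 - <<'E'
from h import *
rep()
E
```

```text
t 45.7 scale-frame [-119.1 -376.9  133.5] world [ 462.9 -379.4  133.5] yaw 0.107 F [-0.  -0.2 -2. ] w 0.384 gf 60.3 tilt [-0.  0. -1.]
```

>>> send_rows(
  targets=[
    [0.6,0.05,0.009,0,0,0,0],
    [0.6,0.055,0.009,0,0,0,0],
    [0.6,0.055,0.009,0,0,0,0],
    [0.6,0.055,0.009,0,0,0,0],
    [0.6,0.055,0.009,0,0,0,0],
    [0.6,0.055,0.009,0,0,0,0],
    [0.6,0.02,0.002,0.03,0,0,0],
    [0.6,0,0,0.03,0,0,0],
    [0.6,0,0,0,0,0,0],
    [0.6,0,0,0,0,0,0],
  ],
)

```text
time_s: 46.95
eef_pos: [482.4, -30.8, 74.6]
ee_rot: [0.001, 0.668, 0.744, 0.0]
force: [-0.9, -0.2, -2.2]
grip_width: 0.386
grip_force: 60.1
```

```bash
python3 - <<'E'
from h import *
rep()
E
```

```text
t 46.95 scale-frame [-62.9 -32.3  74.6] world [482.4 -30.8  74.6] yaw 0.107 F [-0.9 -0.2 -2.2] w 0.386 gf 60.1 tilt [-0.001  0.002 -1.   ]
```

>>> send_rows(
  targets=[
    [0.6,0,0,0.015,0,0,0],
    [0.6,0,0.0005,0.0065,0,0,0],
    [0.6,0,0,0,0,0,0],
    [0.6,0.015,0,0,0,0,0],
    [0.6,0.015,0,0,0,0,0],
    [0.6,0.01,0,0,0,0,0],
    [0.6,0.01,0,0,0,0,0],
    [0.6,0,0,0,0,0,0],
    [0.6,0,0,0,0,0,0],
    [0.6,0,0,0,0,0,0],
  ],
)

```text
time_s: 48.2
eef_pos: [480.9, 16.3, 56.1]
ee_rot: [0.006, 0.668, 0.745, 0.001]
force: [-2.3, -15.2, 36.0]
grip_width: 0.383
grip_force: 66.1
```

>>> send_rows(
  targets=[
    [0.6,0.0015,0,0,0,0,0],
    [0.6,0.0015,0,0,0,0,0],
    [0.6,0.0015,0,0,0,0,0],
    [0.6,0.0015,0,0,0,0,0],
    [0.6,0,0,0,0,0,0],
    [0.6,0,0,0,0,0,0],
    [0.6,0,0,0,0,0,0],
    [0.6,0,0,0,0,0,0],
    [0.6,0,0,0,0,0,0],
    [0.6,0,0,0,0,0,0],
  ],
)

```text
time_s: 49.45
eef_pos: [480.3, 21.1, 56.1]
ee_rot: [0.007, 0.668, 0.745, 0.0]
force: [-4.6, -23.5, 35.0]
grip_width: 0.388
grip_force: 66.1
```

```bash
python3 - <<'E'
from h import *
rep()
E
```

```text
t 49.45 scale-frame [-59.4  19.5  56.1] world [480.3  21.1  56.1] yaw 0.109 F [ -4.6 -23.5  35. ] w 0.388 gf 66.1 tilt [-0.009  0.009 -1.   ]
```

Pressing down 35 N: the pack hangs about 3 mm lower in this grip. I'll lift the command a little and look.

>>> send_rows(
  targets=[
    [0.6,0,0,-0.002,0,0,0],
    [0.6,0,0,-0.001,0,0,0],
    [0.6,0,0,0,0,0,0],
    [0.6,0,0,0,0,0,0],
    [0.6,0,0,0,0,0,0],
    [0.6,0,0,0,0,0,0],
    [0.6,0,0,0,0,0,0],
    [0.6,0,0,0,0,0,0],
    [0.6,0,0,0,0,0,0],
    [0.6,0,0,0,0,0,0],
  ],
)

```text
time_s: 50.7
eef_pos: [478.2, 24.2, 56.2]
ee_rot: [0.003, 0.668, 0.744, 0.001]
force: [2.4, -3.7, 9.1]
grip_width: 0.387
grip_force: 62.6
```

```bash
python3 - <<'E'
from h import *
rep()
b=ctrl.capture("side");save(b,"s12")
print([proj(b,outframe((x,-30,82),SC)).round() for x in(-79,-45)])
cv2.imwrite("pics/v10.png",cv2.resize(cv2.imread("pics/s12.png")[150:290,270:430],(780,600*780//780*140*780//(160*600)),interpolation=cv2.INTER_CUBIC))
E
```

```text
t 50.7 scale-frame [-61.2  22.8  56.2] world [478.2  24.2  56.2] yaw 0.107 F [ 2.4 -3.7  9.1] w 0.387 gf 62.6 tilt [-0.003  0.005 -1.   ]
[array([371., 215.]), array([358., 210.])]
```

View pics/v10.png

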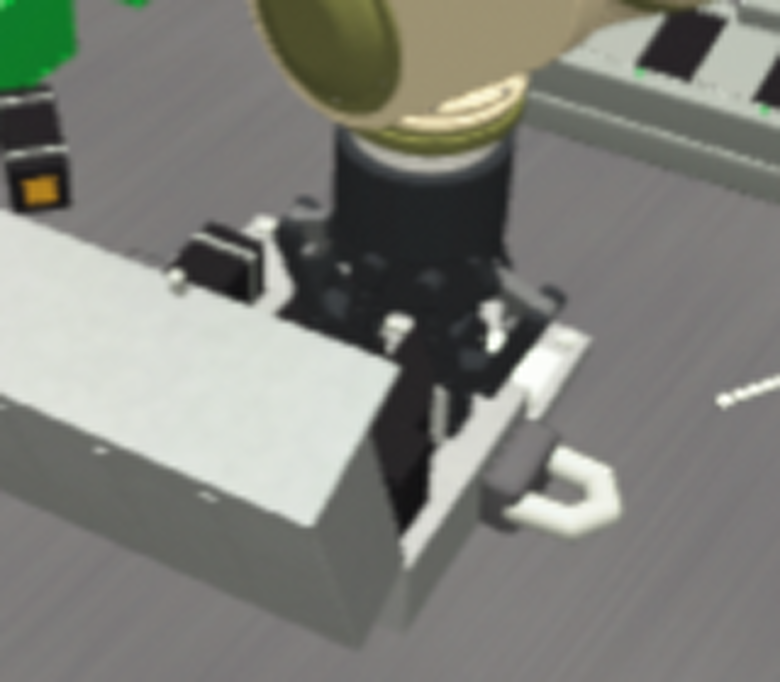

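>>> send_rows(
  targets=[
    [0.6,0.0015,-0.0005,-0.0005,0,0,0],
    [0.6,0.0015,-0.0005,0,0,0,0],
    [0.6,0.0015,0,0,0,0,0],
    [0.6,0.0015,0,0,0,0,0],
    [0.6,0,0,0,0,0,0],
    [0.6,0,0,0,0,0,0],
    [0.6,0,0,0,0,0,0],
    [0.6,0,0,0,0,0,0],
    [0.6,0,0,0,0,0,0],
    [0.6,0,0,0,0,0,0],
  ],
)

```text
time_s: 52.0
eef_pos: [476.6, 27.2, 56.4]
ee_rot: [0.004, 0.668, 0.744, -0.001]
force: [0.5, -26.6, 2.4]
grip_width: 0.387
grip_force: 61.9
```

```bash
python3 - <<'E'
from h import *
rep()
E
```

```text
t 52.0 scale-frame [-62.5  26.   56.4] world [476.6  27.2  56.4] yaw 0.108 F [  0.5 -26.6   2.4] w 0.387 gf 61.9 tilt [-0.007  0.004 -1.   ]
```

All three packs are in. I'll release and lift over the open cover to behind it, with the fingers shut.

>>> send_rows(
  targets=[
    [0.6,-0.004,0,0,0,0,0],
    [-0.1,0,0,0,0,0,0],
    [-0.1,0,0,0,0,0,0],
    [-0.1,0,0,0,0,0,0],
    [-0.1,0,0,-0.04,0,0,0],
    [-0.1,0,0,-0.06,0,0,0],
    [-0.1,0,0,-0.06,0,0,0],
    [-0.1,0,0,-0.04,0,0,0],
    [1,0,0.03,0,0,0,0],
    [1,0,0.032,0,0,0,0],
  ],
)

```text
time_s: 53.25
eef_pos: [537.5, 34.1, 256.0]
ee_rot: [0.0, 0.668, 0.744, 0.0]
force: [0.3, -0.4, -1.2]
grip_width: 0.132
grip_force: 0.0
```

>>> send_rows(
  targets=[
    [1,0.05,0,0,0,0,0],
    [1,0.05,0,0,0,0,0],
    [1,0.05,0,0,0,0,0],
    [1,0.052,0,0,0,0,0],
    [1,0,0,0,0,0,0],
    [1,0,0,0,0,0,0],
    [1,0,0,0,0,0,0],
    [1,0,0,0,0,0,0],
    [1,0,0,0,0,0,0],
    [1,0,0,0,0,0,0],
  ],
)

```text
time_s: 54.5
eef_pos: [515.2, 234.5, 255.5]
ee_rot: [0.0, 0.668, 0.744, 0.0]
force: [0.2, 0.0, -0.5]
grip_width: 0.004
grip_force: 0.0
```

```bash
python3 - <<'E'
from h import *
rep()
a=ctrl.capture("top");save(a,"t13");b=ctrl.capture("side");save(b,"s13")
im=cv2.resize(cv2.imread("pics/t13.png"),None,fx=4,fy=4,interpolation=cv2.INTER_CUBIC)
for x in(-62,0,62):
  for X in rect(x-17,x+17,-30,80,82) if 0 else [(x+s,y,82) for s in(-17,17) for y in np.linspace(-30,40,30)]+[(x+s,-30,82) for s in np.linspace(-17,17,15)]:
      u=proj(a,outframe(X,SC))*4+1.5;cv2.circle(im,tuple(int(v) for v in u),1,(0,0,255),-1)
S=cv2.resize(cv2.imread("pics/s13.png")[120:320,170:400],(460,400))
cv2.imwrite("pics/v11.png",np.hstack([im[640:1040,1080:1400],S]))
E
```

```text
t 54.5 scale-frame [ -2.2 228.  255.5] world [515.2 234.5 255.5] yaw 0.107 F [ 0.2  0.  -0.5] w 0.004 gf 0.0 tilt [ 0.  0. -1.]
```

View pics/v11.png

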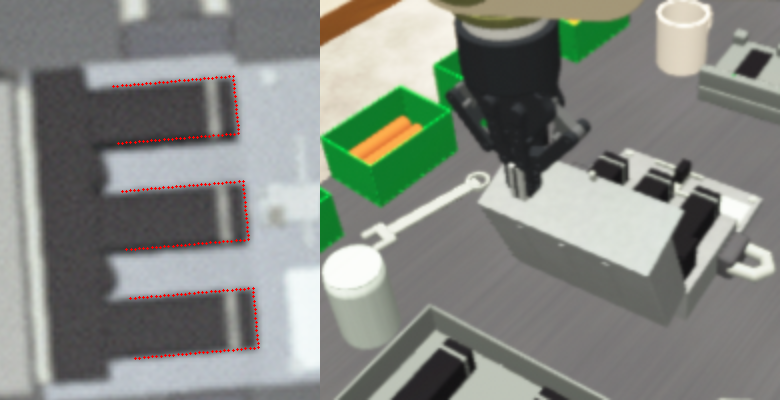

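All three packs end exactly at the home line, and the fingers are behind the cover. I'll descend and push it over.

>>> send_rows(
  targets=[
    [1,0,0,0.05,0,0,0],
    [1,0,0,0.05,0,0,0],
    [1,0,0,0.02,0,0,0],
    [1,0,0,0,0,0,0],
    [1,-0.015,0,0,0,0,0],
    [1,-0.015,0,0,0,0,0],
    [1,-0.01,0,0,0,0,0],
    [1,-0.01,0,0,0,0,0],
    [1,0,0,0,0,0,0],
    [1,0,0,0,0,0,0],
  ],
)

```text
time_s: 55.85
eef_pos: [520.4, 185.0, 135.2]
ee_rot: [-0.0, 0.668, 0.744, -0.0]
force: [0.5, 0.9, -0.8]
grip_width: 0.002
grip_force: 0.6
```

```bash
python3 - <<'E'
from h import *
rep()
b=ctrl.capture("side");save(b,"s14")
E
```

```text
t 55.85 scale-frame [ -2.3 178.2 135.2] world [520.4 185.  135.2] yaw 0.107 F [ 0.5  0.9 -0.8] w 0.002 gf 0.6 tilt [-0.    -0.001 -1.   ]
```

>>> send_rows(
  targets=[
    [1,-0.012,0,-0.005,0,0,0],
    [1,-0.012,0,-0.005,0,0,0],
    [1,-0.014,0,-0.003,0,0,0],
    [1,-0.014,0,-0.003,0,0,0],
    [1,-0.014,0,-0.003,0,0,0],
    [1,-0.014,0,-0.003,0,0,0],
    [1,-0.014,0,-0.002,0,0,0],
    [1,-0.014,0,0,0,0,0],
    [1,-0.01,0,0,0,0,0],
    [1,0,0,0,0,0,0],
  ],
)

```text
time_s: 57.15
eef_pos: [533.2, 66.9, 159.6]
ee_rot: [0.0, 0.669, 0.744, -0.0]
force: [-1.0, 1.3, 2.6]
grip_width: 0.0
grip_force: 1.2
```

```bash
python3 - <<'E'
from h import *
rep()
b=ctrl.capture("side");save(b,"s15")
cv2.imwrite("pics/v12.png",cv2.resize(cv2.imread("pics/s15.png")[120:320,200:400],(500,500)))
E
```

```text
t 57.15 scale-frame [ -2.   59.4 159.6] world [533.2  66.9 159.6] yaw 0.106 F [-1.   1.3  2.6] w 0.0 gf 1.2 tilt [-0.  0. -1.]
```

View pics/v12.png

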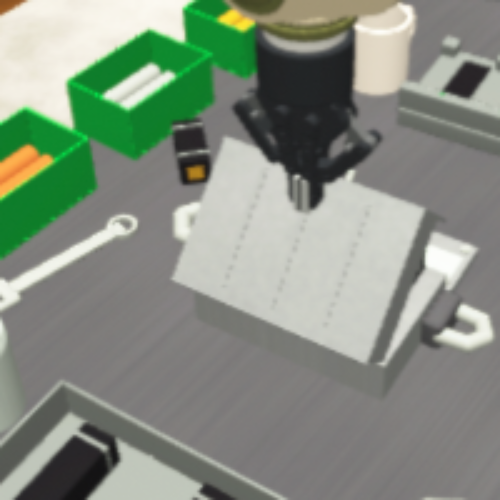

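>>> send_rows(
  targets=[
    [1,-0.012,0,0.006,0,0,0],
    [1,-0.012,0,0.009,0,0,0],
    [1,-0.011,0,0.01,0,0,0],
    [1,-0.011,0,0.01,0,0,0],
    [1,-0.011,0,0.01,0,0,0],
    [1,-0.01,0,0.006,0,0,0],
    [1,-0.008,0,0.003,0,0,0],
    [1,-0.005,0,0.002,0,0,0],
    [1,0,0,0,0,0,0],
    [1,0,0,0,0,0,0],
  ],
)

```text
time_s: 58.45
eef_pos: [541.8, -12.4, 103.8]
ee_rot: [0.001, 0.668, 0.744, -0.0]
force: [-0.1, -2.8, 4.3]
grip_width: 0.002
grip_force: 1.8
```

```bash
python3 - <<'E'
from h import *
rep()
E
```

```text
t 58.45 scale-frame [ -1.9 -20.3 103.8] world [541.8 -12.4 103.8] yaw 0.107 F [-0.1 -2.8  4.3] w 0.002 gf 1.8 tilt [-0.001  0.    -1.   ]
```

>>> send_rows(
  targets=[
    [1,0,0,0.003,0,0,0],
    [1,0,0,0.003,0,0,0],
    [1,0,0,0.002,0,0,0],
    [1,0,0,0.001,0,0,0],
    [1,0,0,0.001,0,0,0],
    [1,0,0,0.001,0,0,0],
    [1,0,0,0.001,0,0,0],
    [1,0,0,0,0,0,0],
    [1,0,0,0,0,0,0],
    [1,0,0,0,0,0,0],
  ],
)

```text
time_s: 59.7
eef_pos: [541.9, -12.0, 94.0]
ee_rot: [0.001, 0.668, 0.744, 0.0]
force: [-9.7, -1.8, 26.0]
grip_width: 0.001
grip_force: 12.6
```

```bash
python3 - <<'E'
from h import *
rep()
E
```

```text
t 59.7 scale-frame [ -1.7 -19.9  94. ] world [541.9 -12.   94. ] yaw 0.107 F [-9.7 -1.8 26. ] w 0.001 gf 12.6 tilt [-0.001  0.001 -1.   ]
```

>>> send_rows(
  targets=[
    [1,0,0,0.001,0,0,0],
    [1,0,0,0.001,0,0,0],
    [1,0,0,0,0,0,0],
    [1,0,0,0,0,0,0],
    [1,0,0,-0.004,0,0,0],
    [1,0,0,-0.006,0,0,0],
    [1,0,0,-0.02,0,0,0],
    [1,0,0,-0.05,0,0,0],
    [1,0,0,-0.06,0,0,0],
    [1,0,0,0,0,0,0],
  ],
)

```text
time_s: 60.95
eef_pos: [543.1, -11.9, 233.5]
ee_rot: [0.003, 0.668, 0.744, 0.002]
force: [0.6, 0.8, 0.3]
grip_width: -0.003
grip_force: 0.0
```

>>> send_rows(
  targets=[
    [1,-0.05,-0.03,0,0,0,0],
    [1,-0.05,-0.03,0,0,0,0],
    [1,-0.05,-0.03,0,0,0,0],
    [1,-0.05,-0.03,0,0,0,0],
    [1,0,0,0,0,0,0],
    [1,0,0,0,0,0,0],
    [1,0,0,0,0,0,0],
    [1,0,0,0,0,0,0],
    [1,0,0,0,0,0,0],
    [1,0,0,0,0,0,0],
  ],
)

```text
time_s: 62.2
eef_pos: [443.7, -223.3, 229.5]
ee_rot: [-0.0, 0.668, 0.744, -0.0]
force: [-0.0, 0.3, 0.0]
grip_width: -0.001
grip_force: 0.0
```

```bash
python3 - <<'E'
from h import *
rep()
a=ctrl.capture("top");save(a,"t16");b=ctrl.capture("side");save(b,"s16")
f=lambda i:cv2.resize(i,(390,390),interpolation=cv2.INTER_CUBIC)
cv2.imwrite("pics/v13.png",np.hstack([f(cv2.imread("pics/t16.png")[140:290,250:400]),f(cv2.imread("pics/s16.png")[160:390,170:400])]))
print([(round(d["score"],2),inframe(atz(b,d["point"],21),CR).round()) for d in ctrl.landmark_of("flat1_mid",b)[:4]])
E
```

```text
t 62.2 scale-frame [-121.7 -219.7  229.5] world [ 443.7 -223.3  229.5] yaw 0.107 F [-0.   0.3  0. ] w -0.001 gf 0.0 tilt [ 0. -0. -1.]
[(0.7, array([-64.,  -2.,  21.]))]
```

View pics/v13.png

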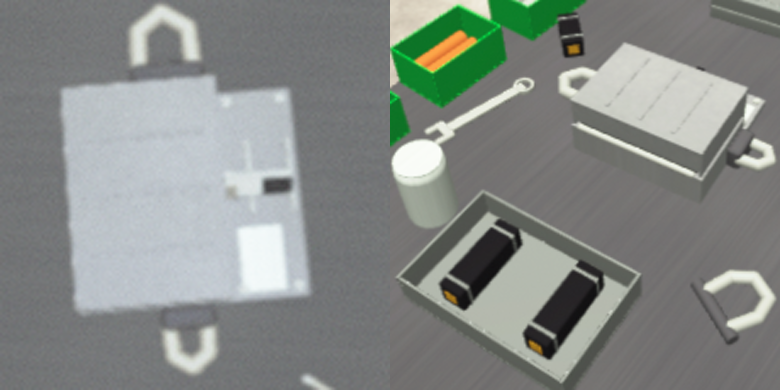

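The cover is shut and holding, and both flats are in the crate. As a last check I'll compare the cover pixels with the start picture, and hand in if they match.

```bash
python3 - <<'E'
from h import *
a,b=cv2.imread("pics/side0.png",0),cv2.imread("pics/s16.png",0)
A,B=a[180:262,275:385].astype(np.float32),b[180:262,275:385].astype(np.float32)
s,r=cv2.phaseCorrelate(A,B);d=np.abs(A-B).mean();print(s,r,d)
if r>.5 and abs(s[0])<.5 and abs(s[1])<.5: print("handing in",ctrl.finish_job())
E
```

```text
(-0.006157530523836385, -0.01460452771201659) 0.9963508095564666 6.4012194
the job is handed in; nothing more can be done
handing in None
```

The job is handed in. Two flat packs were there and both are in the scrap crate, the three charged packs are home in their bays, and the cover is latched shut.

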